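Seat a neutral density filter and lock its cam latch

TASK

Change over to the neutral density filter: take the smoked-glass filter cell out of the storage rack and stand it fully home in the grooved slot of the filter holder, then turn the holder's round cam knob gently clockwise until the sprung latch bolt drops into its notch and locks the cell, stop there without forcing the cam on against the bolt, and let go. Leave the pinhole cell, the shutter, the rotation stage and the post where they are, and do not push the red shutter button.

Things in the scene. Friction and masses are not known exactly. Their poses are not given: they have to be found in the camera images.
- nd_cell: Neutral density filter cell, loose, 0.1-0.2 kg, upright in a rack pocket: aluminium plate 12 mm thick (x), 54 wide (y), 54 high with a round smoked-glass window 30 mm across and a rectangular pull tab on top (82 mm overall). Origin: centre of underside, z up. Each side edge has a notch 6 mm deep, 24.5 to 33.5 mm up, for the latch bolt: it may go in either way round.
- pull_tab (a point): Where to pinch the cell: on its centre line 72 mm above its underside. The pull tab is 22 mm wide (y), 12 mm thick (x, pinch across this), 54 to 82 mm up. Axes as the cell's.
- pinhole_cell: Second cell in the other pocket, loose, to be left alone: the same plate but solid metal with a tiny pinhole, and a T-shaped tab (round cross bar, 44 mm long). Origin: centre of underside.
- rack: Grey storage rack, fixed, 50 x 152 x 28 mm (x, y, z), two pockets at y = +37 and -37 mm, 15 x 57 mm, 20 mm deep (floor 8 mm up), cells' width along the rack's y. Which cell is in which pocket varies. Origin: centre of underside.
- holder: Black filter holder, fixed. Origin on the table under the slot's centre; y along the slot towards the latch, x along the beam. Base plate x +-35, y -50 to 122 mm. Grooved uprights at y = +-22 to +-36 mm, 52 mm high, hold the cell's side edges; 14 x 56 mm (x, y) clear between the groove walls, 5 mm 45-degree lead-in at the top. Latch housing y = 38 to 114, x +-28, 58 mm high.
- seat (a point): Centre of the slot's floor, 12 mm above the table, axes as the holder's. Fully home, the cell's origin is here, upright, its width along y, with about 1 mm of play on every side.
- knob_grip (a point): On the knob's vertical axis, 82 mm above the table; fixed, does not turn. The cam knob is round, fluted, 40 mm across, 67 to 92 mm above the table, the same at every angle. Clockwise from above it needs 0.55 to 1.4 rad (each time different, not visible) until the bolt drops. Drag about 0.1 N m, stiffening a little just before the drop, then for some 0.2 rad the spring helps it round as the bolt drops; it stays where it is left.
- cam_axis (a point): On the knob's axis at the height of the cam inside the housing, 37 mm above the table. Once the bolt has dropped the cam runs on for only some 0.1 rad; then the steep shoulder of its notch meets the follower, 20 mm from the axis, and the knob stops hard: about 0.4 N m there is 20 N on the bolt.
- bolt: Steel latch bolt and cam follower, 10 x 6 mm bar sliding along the holder's y, 41 mm above the table. Origin: nose tip, at about y = 28.3 mm in the holder frame when withdrawn (start; just before the drop the cam draws it back 1 mm more), about 22.5 mm when dropped, in the notch of a seated cell. Sprung 4 to 6 N. More than 20 N on it, from the cam or otherwise, damages it.
- shutter: Black motorized shutter on an aluminium base, loose, 0.85 kg, 64 x 84 mm, 78 mm high, about 140 mm beyond the holder (its +x), in line with the filter. Leave it. Origin: centre of underside.
- rotation_stage: Teal rotation stage, loose, 80 x 80 mm, 30 mm high. Leave it. Origin: centre of underside.
- post: Chromed optical post 12.7 mm thick, 112 mm high, on a round 38 mm foot, loose. Leave it. Origin: centre of underside.
- shutter_button (a joint): Round red push button, 30 mm across, on top of the grey shutter controller at the rear of the table; 0 = out, 0.006 m = pushed. Do not push.
Things that resemble listed ones, but are neither listed nor needed, are in the scene too. Leave any orange or purple look-alike of the nd_cell alone.

How it is judged:
By the outcome, as a careful person would: the job done as asked, in the order asked, and still so for the second after the job is handed in, with the robot touching nothing.
It also fails if it takes over 67 s, if anything falls off the work surface, if the arm or the gripper's body presses on something with over 40 N, if the wrist force passes 120 N, or if a joint passes its speed limit or range.

ROBOT

A 6-joint arm with a two-finger parallel gripper is mounted at the origin on the work surface. World frame = base frame: x ahead of the robot, y to its left, z up, the work surface at z = 0. Lengths are in mm, angles in rad, forces in N, time in s.
With the tool pointing down it reaches from about 350 to 975 mm from the base axis. Payload 7.1 kg.
Tool frame: the origin (TCP) lies midway between the tips of the shut fingers; the grasp point (between the pads) lies 19 mm behind it (ctrl.hold_point_z is the distance from the TCP to the grasp point, in mm); x points along the fingers, y is the direction in which the jaws open and shut, and the axes are right-handed (so a half turn about x gives the same grasp; the last joint's range is limited). The gripper opens to 88 mm and grips with 3 to 60 N. Pads are 20 mm wide; open, the fingers measure 115 mm over their backs; the gripper's body (75 mm by 178 mm) begins 61 mm behind the grasp point.
Start: joints at [1.186, 0.423, 1.63, -0, 1.089, -0.019], TCP at [223.528, 583.644, 222.675] pointing down, gripper open.
Joint ranges: [-3, 3], [-0.9, 2.11], [0.09, 2.58], [-1.31, 4.45], [0.11, 2.69], [-2.54, 2.54]. Speed limits (rad/s): [2.39, 2.39, 3.01, 3.14, 3.14, 3.14].

INTERFACE

Orientations are given as a rotation vector (axis times angle).
In Python, from workcell import ctrl, get_image, calibration gives the robot as it stands.
- The arm moves only by the tool move_arm, never from a script. Its argument "rows" is a list of rows, each a list of 5 numbers: the shift along the world's x, y, z in mm, then the turn about the world's z in rad, then the closure, from -1 (fully open) to 1 (shut). In form: [[tx, ty, tz, roll, jaw], ...]. A call has 1 to 12 rows; each row is the pose to reach, as a shift and turn from the pose measured when the call began; what a row does not reach only later rows make up. A row lasts 1/8 s, in which the tool goes at most 62.5 mm and 10.7 degrees, less where a joint would pass 70% of its speed; a pose out of reach is approached as far as the arm can. A call with a gripper value outside its range is refused whole. The fingers move at their own pace and stop on an object; the grip force is fixed at half the most. Time passes only in rows, so rows that repeat a pose let the fingers close. It gives the time, the measured TCP pose, the force and the opening at its end, in the units of the state.
- ctrl.get_obs(): the state, without advancing time (a new reading comes with each control period).
- get_image(name): name is "scene" or "top"; returns the picture (384x512x3 uint8, blue, green, red); there is no depth.
- calibration(name): a dict with "fx", "fy", "cx", "cy" (pixels), "D" ([k1, k2, p1, p2, k3] as OpenCV has them; the pictures are not rectified), "view" (4x4, takes a point from world to camera coordinates). Camera axes: x right, y up, looking along -z (the intrinsics and any distortion apply to the point x, -y, -z); pixel columns grow to the right and rows downward; lengths in mm; the calibration is good to about 2 mm. A picture is of the moment at which its call begins. calibration takes no time and is no camera call.
- ctrl.close_job(): hands the job in, once; it reports no verdict.
The state is a dict: "t": time; "qpos": joint angles; "qvel": joint speeds; "joint_torque": joint torques, N m; "ee_pos": TCP position; "orientation": TCP orientation; "ft_force": force on the tool from outside, world axes, zero at the start; "moment": the same for the moment, N m; "width": finger opening in mm.
Only numpy, scipy, OpenCV 4.12 (cv2) and the standard library are available. Lean on these libraries where they do the work, as an engineer would, in place of code of your own. Each camera call takes 0.05 s, during which the arm holds its last target.

## Working session

There is one attempt and no reset: what is moved stays moved. The work goes in short steps, Python scripts to look and compute and a tool call to move; the robot and the scene stay as the last step left them, time stands still between calls to the robot, and variables do not carry over. Pictures are saved under pics/ and viewed, and the job is handed in when it is done.

Besides the shell and the picture viewer there is one more tool, called after "Request:" as name([rows], argument=value, ...), one row to a line, values as JSON. move_arm: Moves the arm, as the interface text tells. Its arguments: {"type":"object","properties":{"rows":{"type":"array"}},"required":["rows"]}

```bash
mkdir -p pics; ls; python3 - <<'E'
from workcell import ctrl, get_image, calibration
import cv2
for n in("scene","top"):
    cv2.imwrite(f"pics/{n}0.png",get_image(n)); c=calibration(n); print(n,c)
print(ctrl.get_obs())
E
```

```text
pics
scene {'fx': 401.80005344401917, 'fy': 401.80005344401917, 'cx': 257.8043071657095, 'cy': 188.91170244820316, 'D': array([0.02439426, 0.        , 0.        , 0.        , 0.        ]), 'view': array([[ 6.46603397e-01,  7.62818122e-01, -3.54387102e-03,
        -4.03302181e+02],
       [-4.54180749e-01,  3.88710898e-01,  8.01638126e-01,
         1.97952903e+02],
       [ 6.12881631e-01, -5.16732378e-01,  5.97799093e-01,
        -1.26527681e+03],
       [ 0.00000000e+00,  0.00000000e+00,  0.00000000e+00,
         1.00000000e+00]])}
top {'fx': 390.50447315471337, 'fy': 390.50447315471337, 'cx': 253.83608320636938, 'cy': 199.85091063710462, 'D': array([-0.13784631,  0.        ,  0.        ,  0.        ,  0.        ]), 'view': array([[-8.11476886e-03, -9.99840413e-01,  1.59153990e-02,
         3.46528854e+01],
       [ 9.91337169e-01, -5.95721990e-03,  1.31206437e-01,
        -5.80429949e+02],
       [-1.31090686e-01,  1.68422365e-02,  9.91227305e-01,
        -1.00471868e+03],
       [ 0.00000000e+00,  0.00000000e+00,  0.00000000e+00,
         1.00000000e+00]])}
{'t': 0.1, 'qpos': array([ 1.18599506e+00,  4.23750695e-01,  1.63059072e+00, -7.40658762e-06,
        1.08860555e+00, -1.89949251e-02]), 'qvel': array([ 0.00065053, -0.00065873, -0.00141638, -0.00087695,  0.00067155,
       -0.00136271]), 'joint_torque': array([ 7.91726620e-05, -5.45615351e+01, -2.74323606e+01,  6.46113278e-02,
        1.87890627e-02, -6.14484907e-05]), 'ee_pos': array([223.35371975, 583.19959226, 221.99698557]), 'orientation': array([ 0.28597359,  1.55193977, -0.28806941]), 'ft_force': array([ 0.1842532 , -0.41893355,  0.2663396 ]), 'moment': array([ 0.03352251, -0.0388855 ,  0.00535037]), 'width': 87.75729418064094}
```

View pics/scene0.png

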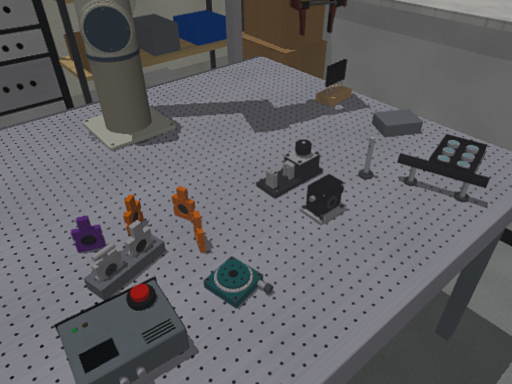

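View pics/top0.png

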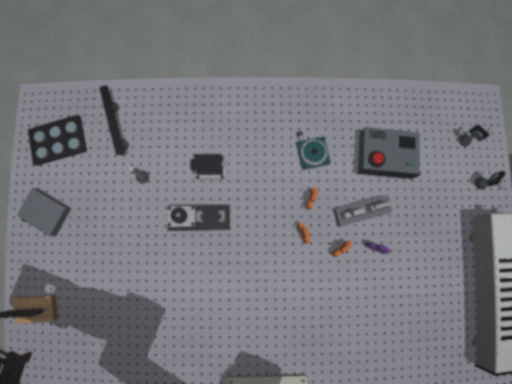

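Scene view: rack at (126,263) holding two cells, holder at (290,170) with its knob at (303,148). Top view: rack at (363,210), holder at (199,217) with the knob at (179,215). I'll zoom in on both.

```bash
python3 - <<'E'
import cv2,numpy as np
s=cv2.imread("pics/scene0.png");t=cv2.imread("pics/top0.png")
def crop(im,x0,y0,x1,y1,k): return cv2.resize(im[y0:y1,x0:x1],None,fx=k,fy=k,interpolation=cv2.INTER_CUBIC)
cv2.imwrite("pics/s_rack.png",crop(s,65,185,215,295,5))
cv2.imwrite("pics/s_hold.png",crop(s,245,130,355,225,6))
a=crop(t,320,180,400,240,8);b=crop(t,155,140,245,240,6)
cv2.imwrite("pics/t_rack.png",a);cv2.imwrite("pics/t_hold.png",b)
E
```

```text
(no output)
```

View pics/s_rack.png

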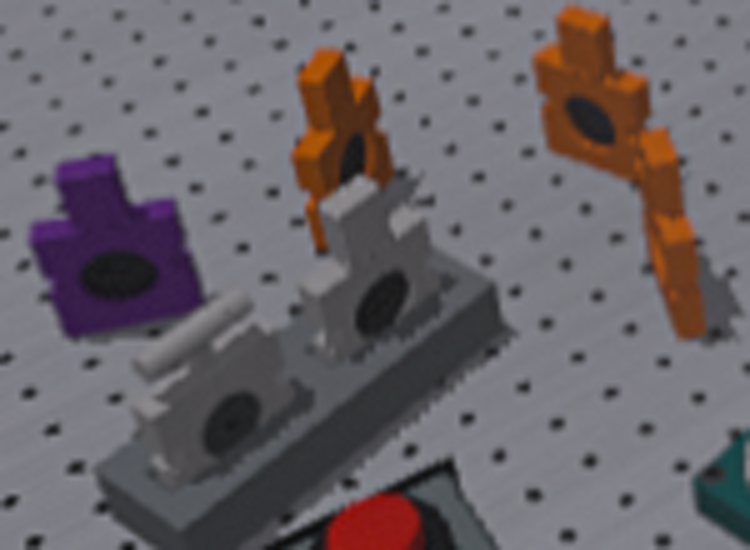

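View pics/s_hold.png

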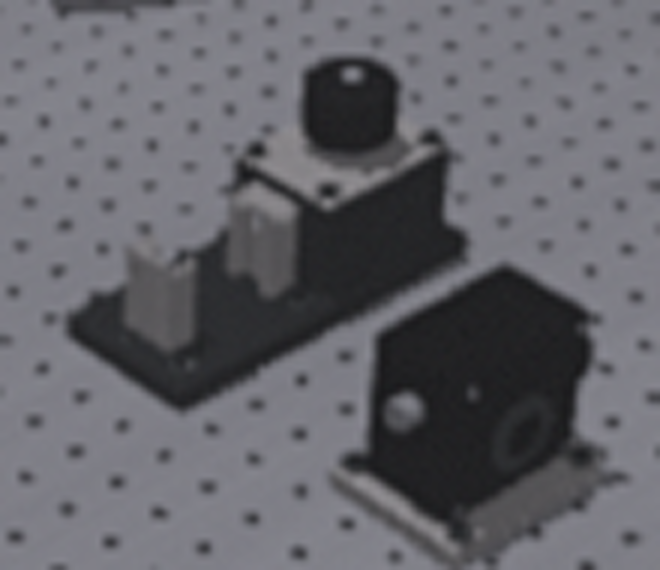

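View pics/t_rack.png

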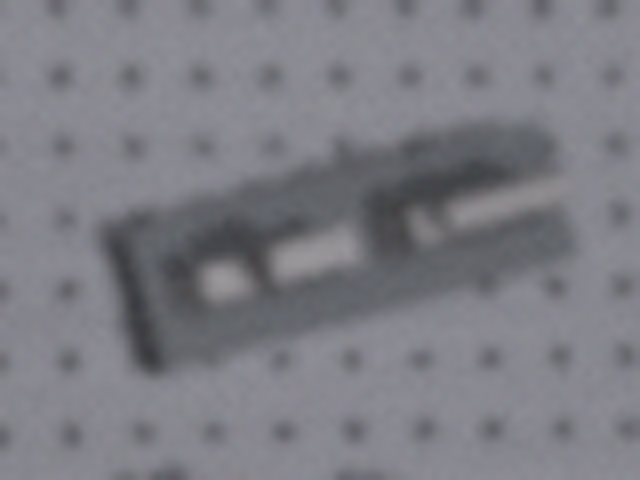

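View pics/t_hold.png

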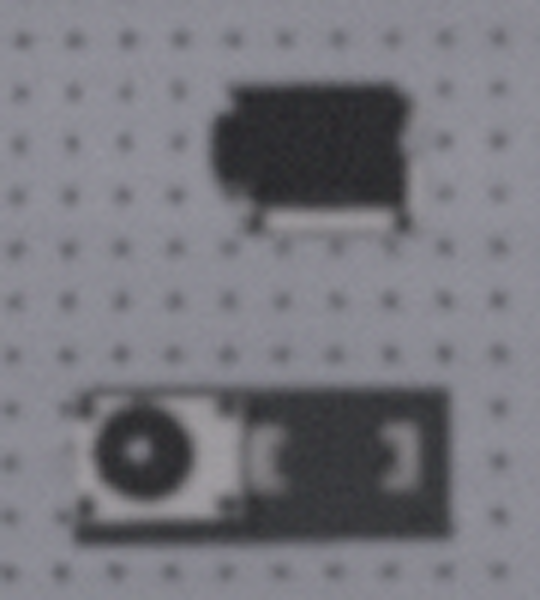

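```bash
cat > h.py <<'E'
import cv2,numpy as np
from workcell import calibration
F=np.diag([1,-1,-1.])
def K(n):
    c=calibration(n); return np.array([[c["fx"],0,c["cx"]],[0,c["fy"],c["cy"]],[0,0,1]]),np.array(c["D"]),c["view"]
def ray(n,uv):
    k,D,V=K(n); p=cv2.undistortPoints(np.array(uv,float).reshape(-1,1,2),k,D)[:,0]
    d=np.c_[p,np.ones(len(p))]@F@V[:3,:3]; return -V[:3,:3].T@V[:3,3],d
def onz(n,uv,z):
    C,d=ray(n,uv); return C+d*((z-C[2])/d[:,2])[:,None]
def proj(n,P):
    k,D,V=K(n); R=F@V[:3,:3]; return cv2.projectPoints(np.array(P,float).reshape(-1,1,3),cv2.Rodrigues(R)[0],F@V[:3,3],k,D)[0][:,0]
def tri(a,b):
    (C1,d1),(C2,d2)=ray("scene",[a]),ray("top",[b]); d1=d1[0];d2=d2[0]
    s=np.linalg.lstsq(np.c_[d1,-d2],C2-C1,rcond=None)[0]; p,q=C1+s[0]*d1,C2+s[1]*d2
    return (p+q)/2,np.linalg.norm(p-q)
E
python3 - <<'E'
from h import *
np.set_printoptions(precision=2,suppress=True)
for n in("scene","top"): print(n,ray(n,[[256,192]])[0])
t=cv2.imread("pics/top0.png");g=cv2.cvtColor(t,cv2.COLOR_BGR2GRAY)
def comps(g,x0,y0,x1,y1,th,inv=False):
    k=4
    c=cv2.resize(g[y0:y1,x0:x1],None,fx=k,fy=k,interpolation=cv2.INTER_CUBIC)
    m=(c<th if inv else c>th).astype(np.uint8)
    for q in cv2.findContours(m,cv2.RETR_EXTERNAL,cv2.CHAIN_APPROX_NONE)[0]:
        if cv2.contourArea(q)<60: continue
        r=cv2.minAreaRect(q); b=cv2.boxPoints(r); f=lambda p:(np.array(p)+.5)/k-.5+[x0,y0]
        yield cv2.contourArea(q)/k/k,f(r[0]),f(b)
print("gray stats rack",np.percentile(g[200:222,335:390],[5,25,50,75,90,98]))
for th in (120,135):
  for a,c,b in comps(g,338,195,392,225,th):
    B=onz("top",b,90); print(th,a,c,onz("top",[c],90)[0],"\n",B[:,:2], np.linalg.norm(B-np.roll(B,1,0),axis=1))
print("holder dark")
for a,c,b in comps(g,160,198,240,238,75,True):
    B=onz("top",b,10); print(a,c,b,"\n",B[:,:2],onz("top",[c],10)[0], np.linalg.norm(B-np.roll(B,1,0),axis=1))
print("holder bright")
for a,c,b in comps(g,165,203,232,234,105):
    B=onz("top",b,55); print(a,c,"\n",B[:,:2], np.linalg.norm(B-np.roll(B,1,0),axis=1))
E
```

```text
scene [1126.15 -423.11  596.27]
top [ 443.97   48.11 1071.51]
gray stats rack [ 72.  94. 102. 124. 137. 144.]
120 17.96875 [347.88 214.75] [ 533.95 -208.45   90.  ] 
 [[ 539.47 -201.49]
 [ 539.34 -215.84]
 [ 528.44 -215.42]
 [ 528.58 -201.09]] [10.9  14.35 10.91 14.33]
120 241.84375 [369.88 218.12] [ 524.71 -265.84   90.  ] 
 [[ 541.32 -210.03]
 [ 540.28 -324.02]
 [ 507.93 -322.39]
 [ 509.33 -208.85]] [ 32.01 113.99  32.39 113.55]
120 44.65625 [359.06 211.09] [ 543.1  -238.11   90.  ] 
 [[ 546.35 -222.62]
 [ 552.64 -251.15]
 [ 539.85 -253.66]
 [ 533.61 -225.16]] [12.99 29.22 13.04 29.18]
120 64.84375 [383.75 201.25] [ 568.1  -304.93   90.  ] 
 [[ 585.53 -285.36]
 [ 585.34 -326.48]
 [ 550.68 -324.57]
 [ 551.02 -283.65]] [34.55 41.12 34.71 40.92]
120 210.53125 [357.38 200.  ] [ 571.79 -234.89   90.  ] 
 [[ 586.01 -183.67]
 [ 585.51 -288.04]
 [ 557.49 -286.63]
 [ 558.25 -182.66]] [ 27.78 104.37  28.06 103.98]
135 130.21875 [374.25 219.88] [ 520.08 -277.22   90.  ] 
 [[ 532.12 -232.57]
 [ 531.2  -323.55]
 [ 507.93 -322.39]
 [ 509.07 -231.66]] [23.07 90.99 23.3  90.73]
135 9.53125 [347.62
[... 500 characters left out ...]
.07   90.  ] 
 [[ 586.01 -183.67]
 [ 585.59 -271.99]
 [ 561.5  -270.83]
 [ 562.11 -182.79]] [23.92 88.33 24.12 88.04]
holder dark
170.46875 [178.48 214.86] [[168.32 217.14]
 [175.71 204.82]
 [188.65 212.59]
 [181.26 224.9 ]] 
 [[538.06 264.45]
 [571.88 244.62]
 [550.3  208.62]
 [516.66 228.49]] [544.18 236.51  10.  ] [41.85 39.21 41.98 39.07]
768.09375 [198.25 217.27] [[167.4  205.78]
 [228.59 204.53]
 [229.09 228.75]
 [167.9  230.  ]] 
 [[569.36 267.58]
 [571.85  99.27]
 [505.58  97.96]
 [502.89 265.01]] [537.34 182.16  10.  ] [ 66.52 168.32  66.28 167.07]
holder bright
2051.3125 [198. 218.] 
 [[572.45 265.84]
 [571.42  89.81]
 [490.91  89.91]
 [491.59 264.3 ]] [ 80.87 176.03  80.52 174.39]
```

```bash
python3 - <<'E'
import cv2,numpy as np
s=cv2.imread("pics/scene0.png");t=cv2.imread("pics/top0.png")
def crop(im,x0,y0,x1,y1,k,n):
    c=cv2.resize(im[y0:y1,x0:x1],None,fx=k,fy=k,interpolation=cv2.INTER_CUBIC)
    c=np.clip((c.astype(float)-30)*1.6,0,255).astype(np.uint8)
    for x in range(x0,x1,5): cv2.putText(c,str(x),((x-x0)*k,8),0,.32,(0,255,255),1);cv2.line(c,((x-x0)*k+k//2,10),((x-x0)*k+k//2,16),(0,255,255),1)
    for y in range(y0,y1,5): cv2.putText(c,str(y),(0,(y-y0)*k+k//2+4),0,.32,(0,255,255),1);cv2.line(c,(22,(y-y0)*k+k//2),(28,(y-y0)*k+k//2),(0,255,255),1)
    cv2.imwrite(n,c)
crop(t,165,198,235,236,11,"pics/t2h.png")
crop(t,330,190,395,228,12,"pics/t2r.png")
crop(s,85,200,170,265,9,"pics/s2r.png")
crop(s,255,135,330,195,10,"pics/s2h.png")
E
```

```text
(no output)
```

View pics/t2h.png

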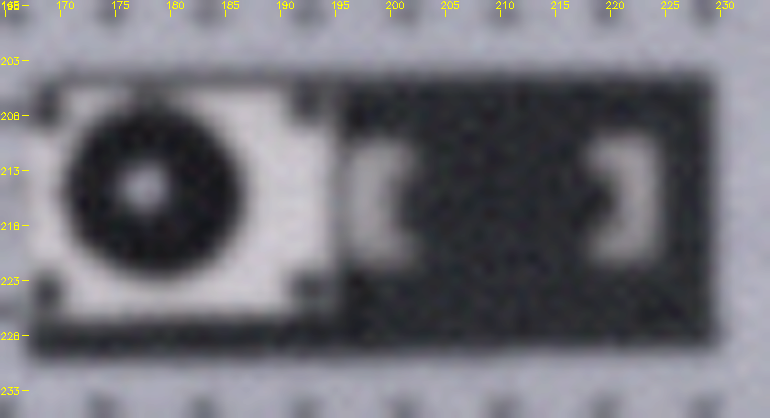

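View pics/t2r.png

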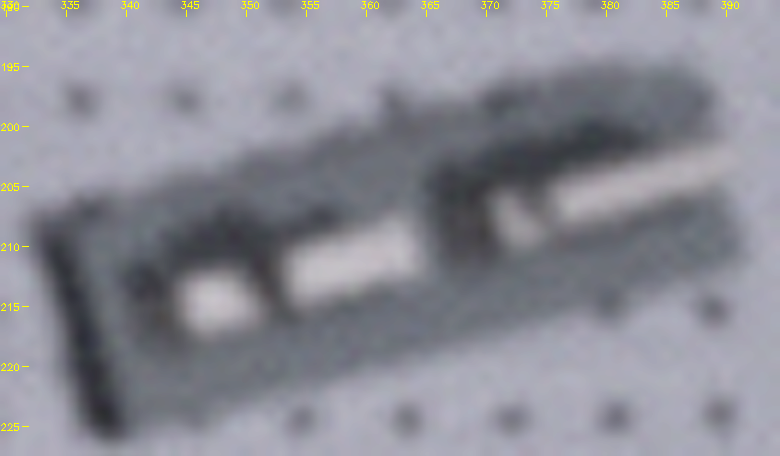

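View pics/s2r.png

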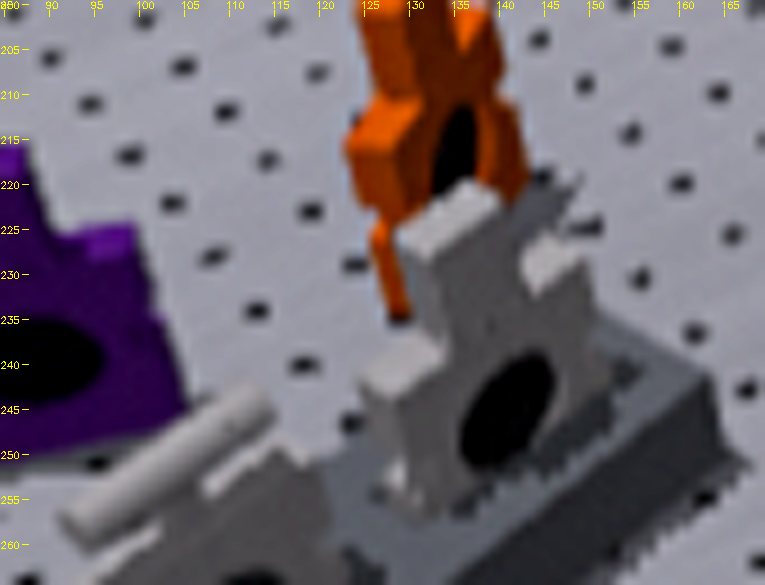

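View pics/s2h.png

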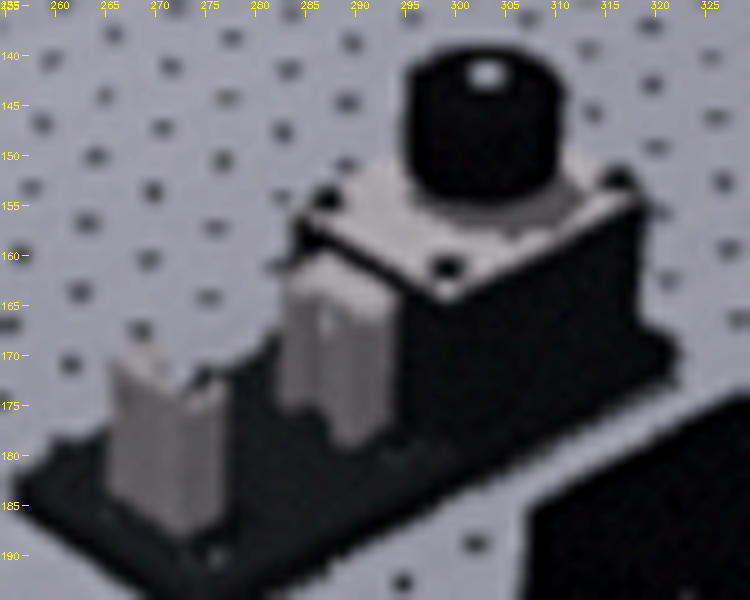

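```bash
python3 - <<'E'
from h import *
np.set_printoptions(precision=2,suppress=True)
print("knob dot",tri((303.2,141.7),(177.4,214.4)))
print("knob disc top z92",onz("top",[(178.3,215.2)],92))
print("scene dot z92",onz("scene",[(303.2,141.7)],92))
print("tab scene corners z90",onz("scene",[(127,224.8),(131,230),(140.3,222.3),(136,219.2)],90)[:,:2])
print("tab top far corners z90",onz("top",[(363.8,207.3),(364.5,212.3),(352.8,210.3)],90)[:,:2])
print("uprights top z52: left outer/ inner; right",onz("top",[(196,216),(202,210),(202,222),(218,210),(218,222),(224.3,209.8),(224.3,222)],52)[:,:2])
print("base right corners z10", onz("top",[(229.2,204.3),(229.5,229.5)],10)[:,:2])
print("plate top z58", onz("top",[(194.5,206),(194.5,227),(167,206),(167.5,227)],58)[:,:2])
print("scene plate z58", onz("scene",[(299,164.5),(318,155),(284,156)],58)[:,:2])
print("rack z28", onz("top",[(332.5,207.5),(339,225.5),(391,211),(388,195)],28)[:,:2])
print("rack edge fits")
print("scene uprights z52",onz("scene",[(265.5,170),(271.5,175.5),(277,173),(283,163),(294,165)],52)[:,:2])
E
```

```text
knob dot (array([536.54, 223.25,  94.82]), np.float64(2.4824877357298942))
knob disc top z92 [[535.59 222.4   92.  ]]
scene dot z92 [[532.71 225.65  92.  ]]
tab scene corners z90 [[ 533.27 -245.43]
 [ 551.5  -246.26]
 [ 543.04 -223.18]
 [ 529.52 -225.23]]
tab top far corners z90 [[ 552.77 -251.01]
 [ 539.85 -252.3 ]
 [ 545.27 -221.76]]
uprights top z52: left outer/ inner; right [[537.01 182.79]
 [552.74 167.14]
 [521.17 166.89]
 [552.5  125.06]
 [520.95 124.97]
 [552.94 108.52]
 [520.86 108.49]]
base right corners z10 [[572.48  97.61]
 [503.53  96.84]]
plate top z58 [[562.72 186.2 ]
 [507.79 185.65]
 [563.12 258.71]
 [508.03 256.38]]
scene plate z58 [[563.67 182.8 ]
 [563.88 250.04]
 [511.5  181.78]]
rack z28 [[ 559.76 -182.9 ]
 [ 510.7  -199.14]
 [ 548.79 -346.58]
 [ 593.27 -340.36]]
rack edge fits
scene uprights z52 [[521.9  110.95]
 [548.68 106.43]
 [549.44 123.4 ]
 [526.8  164.28]
 [550.99 178.64]]
```

```bash
python3 - <<'E'
from h import *
np.set_printoptions(precision=3,suppress=True)
t=cv2.imread("pics/top0.png").astype(float);g=cv2.GaussianBlur(t,(0,0),.7).mean(2)
print(g[205:235,360].astype(int)); print(g[190:210,360].astype(int))
def edges(cols,y0,y1,th,first):
    P=[]
    for c in cols:
        v=g[y0:y1,c]; i=np.where((v[:-1]-th)*(v[1:]-th)<0)[0]
        if len(i)==0: continue
        i=i[0] if first else i[-1]; P.append((c,y0+i+(v[i]-th)/(v[i]-v[i+1])))
    return np.array(P)
def line(n,P,z):
    W=onz(n,P,z)[:,:2].astype(np.float32); l=cv2.fitLine(W,cv2.DIST_HUBER,0,.01,.01).ravel(); return l,np.arctan(-l[0]/l[1])
up=[(c,) for c in ()]
P=[]
for c in range(342,386):
    yl=225-(c-339)*14/52; P+=list(edges([c],int(yl-5),int(yl+5),118,False))
print("low",line("top",np.array(P),20))
Q=[]
for c in range(340,384):
    yl=206-(c-340)*11/45; Q+=list(edges([c],int(yl-6),int(yl+5),118,True))
print("up",line("top",np.array(Q),28))
# tab edges: bright rows between, columns 354..362
g2=t.mean(2)
for th in(118,125):
  A=np.array([e for c in range(354,364) for e in edges([c],204,213,th,False)]);B=np.array([e for c in range(354,364) for e in edges([c],209,219,th,False)])
  print(th,"tab far",line("top",A,90),"near",line("top",B,90))
A=np.array([e for c in range(376,390) for e in edges([c],196,206,118,True)]);print(A[:3])
E
```

```text
[101 102 104 112 128 142 148 144 128 109  99  99 101 103 106 114 126 135
 140 140 140 139 139 140 139 139 138 138 138 139]
[135 138 141 141 141 140 138 135 133 125 113 103  99 100 100 101 102 104
 112 128]
low (array([   0.25 ,   -0.968,  524.689, -261.43 ], dtype=float32), np.float32(0.25228447))
up (array([   0.248,   -0.969,  580.746, -261.84 ], dtype=float32), np.float32(0.25033292))
118 tab far (array([   0.354,   -0.935,  548.395, -236.861], dtype=float32), np.float32(0.36139005)) near (array([   0.155,   -0.988,  536.167, -237.   ], dtype=float32), np.float32(0.15563877))
125 tab far (array([   0.298,   -0.955,  547.926, -238.155], dtype=float32), np.float32(0.30276996)) near (array([   0.197,   -0.98 ,  537.134, -237.704], dtype=float32), np.float32(0.19871122))
[[378.    204.643]
 [379.    204.368]
 [380.    204.054]]
```

```bash
python3 - <<'E'
from workcell import ctrl
from scipy.spatial.transform import Rotation as R
import numpy as np
o=ctrl.get_obs(); M=R.from_rotvec(o["orientation"]).as_matrix(); print(M.round(3)); print("jaw yaw",np.arctan2(M[1,1],M[0,1]))
E
```

```text
[[-0.001  0.358  0.934]
 [-0.001  0.934 -0.358]
 [-1.    -0.001 -0.   ]]
jaw yaw 1.2049934411369236
```

Request:
move_arm([
  [320,-823,0,-0.954,0],
  [320,-823,0,-0.954,0],
  [320,-823,0,-0.954,0],
  [320,-823,0,-0.954,0],
  [320,-823,0,-0.954,0],
  [320,-823,0,-0.954,0],
  [320,-823,0,-0.954,0],
  [320,-823,0,-0.954,0],
  [320,-823,0,-0.954,0],
  [320,-823,0,-0.954,0],
  [320,-823,0,-0.954,0],
  [320,-823,0,-0.954,0],
])

```text
t: 1.6
ee_pos: [495.4, -117.6, 222.0]
orientation: [1.022, 1.318, -1.024]
ft_force: [1.8, 0.3, 0.4]
width: 43.6
```

Request:
move_arm([
  [48,-122,0,0,0],
  [48,-122,0,0,0],
  [48,-122,0,0,0],
  [48,-122,-102,0,0],
  [48,-122,-102,0,0],
  [48,-122,-102,0,0],
])

```text
t: 2.35
ee_pos: [540.6, -237.6, 117.1]
orientation: [1.021, 1.326, -1.026]
ft_force: [0.3, 0.8, -1.1]
width: 43.7
```

```bash
cat >> h.py <<'E'
def crop(im,x0,y0,x1,y1,k,n):
    c=cv2.resize(im[y0:y1,x0:x1],None,fx=k,fy=k,interpolation=cv2.INTER_CUBIC)
    c=np.clip((c.astype(float)-20)*1.6,0,255).astype(np.uint8)
    for x in range(x0,x1,5): cv2.putText(c,str(x),((x-x0)*k,8),0,.32,(0,255,255),1);cv2.line(c,((x-x0)*k+k//2,10),((x-x0)*k+k//2,16),(0,255,255),1)
    for y in range(y0,y1,5): cv2.putText(c,str(y),(0,(y-y0)*k+k//2+4),0,.32,(0,255,255),1);cv2.line(c,(22,(y-y0)*k+k//2),(28,(y-y0)*k+k//2),(0,255,255),1)
    cv2.imwrite(n,c)
def st():
    from workcell import ctrl
    from scipy.spatial.transform import Rotation as R
    o=ctrl.get_obs(); M=R.from_rotvec(o["orientation"]).as_matrix()
    print("t %.2f"%o["t"],"pos",o["ee_pos"].round(1),"yaw %.3f"%np.arctan2(M[1,1],M[0,1]),"tilt",M[:2,0].round(3),"F",o["ft_force"].round(1),"M",o["moment"].round(3),"w %.1f"%o["width"],"q",o["qpos"].round(2)); return o
E
python3 - <<'E'
from h import *
from workcell import get_image
st()
s=get_image("scene");t=get_image("top")
cv2.imwrite("pics/s1.png",s);cv2.imwrite("pics/t1.png",t)
crop(s,85,160,170,265,7,"pics/s1c.png");crop(t,320,180,400,240,9,"pics/t1c.png")
E
```

```text
t 2.35 pos [ 540.6 -237.6  117.1] yaw 0.251 tilt [-0.008  0.003] F [ 0.3  0.8 -1.1] M [-0.015  0.078 -0.031] w 43.7 q [-0.43  0.51  1.77 -0.    0.87 -0.68]
```

View pics/s1c.png

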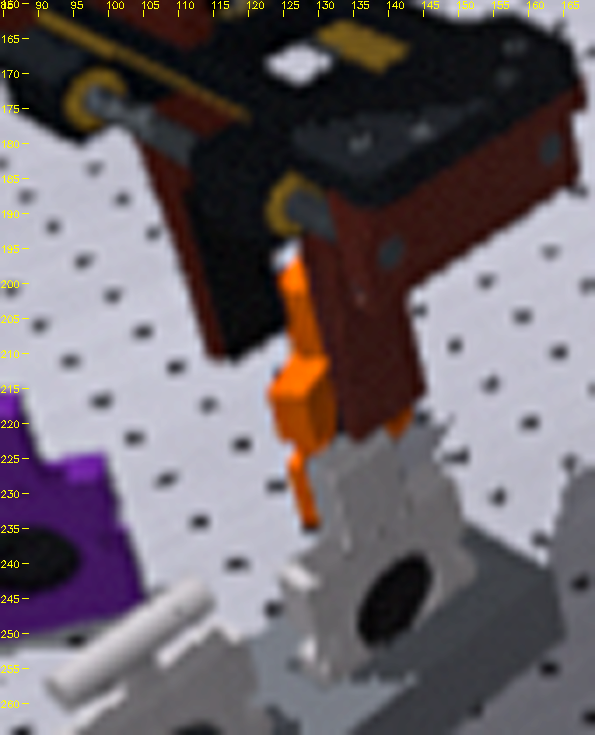

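View pics/t1c.png

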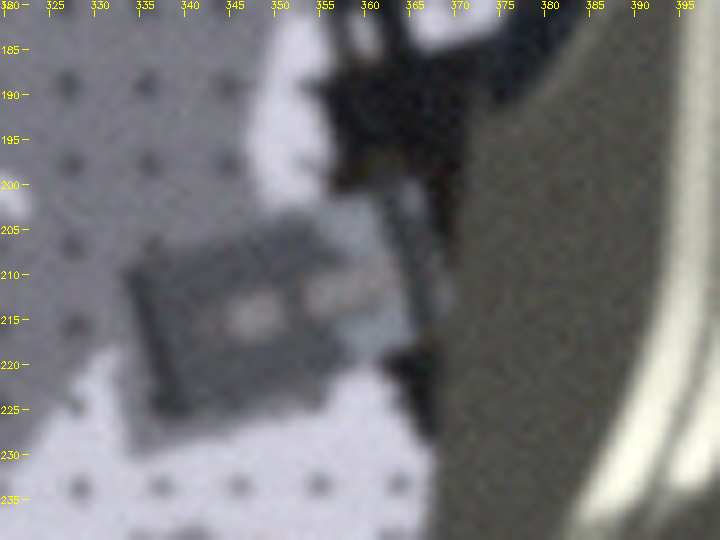

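```bash
python3 - <<'E'
from h import *
np.set_printoptions(precision=1,suppress=True)
c,s=np.cos(.251),np.sin(.251)
ex=np.array([c,s,0]);ey=np.array([-s,c,0]);T=np.array([540.6,-237.6,117.1])
print("TCP",proj("scene",[T]),proj("top",[T]))
print("fingertips outer/inner",proj("scene",[T+ex*22+ey*10,T+ex*22-ey*10,T+ex*35+ey*10,T+ex*35-ey*10,T-ex*22+ey*10,T-ex*22-ey*10]))
print("fingertips top",proj("top",[T+ex*22+ey*10,T+ex*35+ey*10,T-ex*22+ey*10,T-ex*35+ey*10]))
for X in((543.5,-240.5),(545,-239),(547,-240)):
  q=np.array([*X,90.]);pts=[q+a*ex*6+b*ey*11 for a,b in((1,1),(1,-1),(-1,-1),(-1,1))]
  print(X,proj("scene",pts).tolist(),proj("top",pts).tolist())
E
```

```text
TCP [[129.9 213.9]] [[361.9 211. ]]
fingertips outer/inner [[142.2 215.5]
 [133.7 221.4]
 [147.1 218.2]
 [138.6 224.2]
 [126.2 206.8]
 [117.6 212.4]]
fingertips top [[355.7 203.5]
 [354.2 198.5]
 [360.7 220.5]
 [362.1 225.5]]
(543.5, -240.5) [[138.6580684525157, 224.43867438473285], [129.4193054578934, 230.96824817292583], [125.09623866182758, 228.44585673412777], [134.35260986728764, 222.01132116431336]] [[355.29505476175024, 209.77016075786298], [363.3022466085664, 207.58597259383285], [364.6231432553702, 212.07809054714917], [356.6108226565792, 214.27675158692932]]
(545, -239) [[139.7627104794634, 224.4962137370709], [130.54468313627024, 231.02780880676093], [126.21292901728171, 228.50454374880525], [135.44884932228535, 222.06803424872544]] [[354.7001234120148, 209.1928567528932], [362.70930488894703, 207.01035741933669], [364.0301983591588, 211.5017215727467], [356.0158189211483, 213.69866802735675]]
(547, -240) [[139.77222525727316, 225.26885363995837], [130.53246404942945, 231.83118388993861], [126.19073604683521, 229.29609832458829], [135.44846744143058, 222.82952286844252]] [[355.050041216505, 208.41390939592634], [363.05466901931004, 206.2341442598539], [364.3761169037189, 210.7231504830571], [356.3662680791407, 212.9173973683923]]
```

Request:
move_arm([
  [0,1,-25,0,0],
  [0,1,-40,0,0],
  [0,1,-52,0,0],
  [0,1,-52,0,0],
])

```text
t: 2.95
ee_pos: [543.4, -237.9, 68.5]
orientation: [1.022, 1.319, -1.023]
ft_force: [-0.3, 0.2, -0.2]
width: 43.9
```

```bash
python3 - <<'E'
from h import *
from workcell import get_image
np.set_printoptions(precision=1,suppress=True)
o=st()
s=get_image("scene");t=get_image("top")
cv2.imwrite("pics/s2.png",s);cv2.imwrite("pics/t2.png",t)
crop(s,95,190,160,265,9,"pics/s2c.png");crop(t,330,185,385,235,11,"pics/t2c.png")
E
```

```text
t 2.95 pos [ 543.4 -237.9   68.5] yaw 0.251 tilt [-0.  0.] F [-0.3  0.2 -0.2] M [ 0.  0. -0.] w 43.9 q [-0.4  0.6  1.8 -0.   0.8 -0.7]
```

View pics/s2c.png

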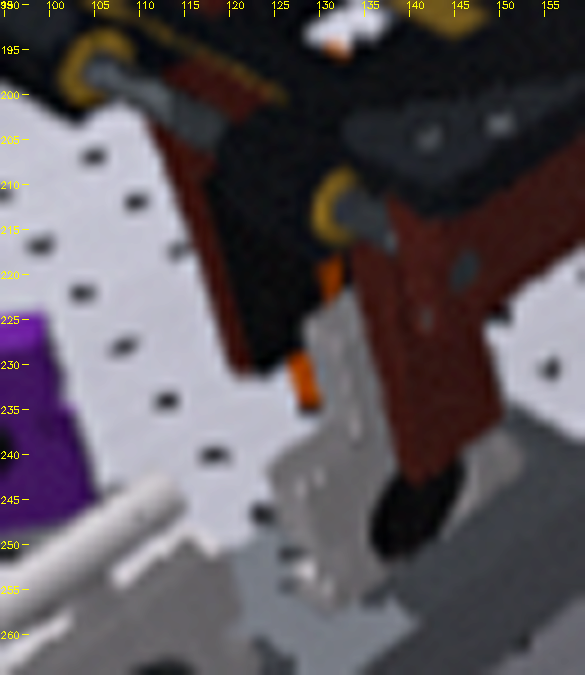

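View pics/t2c.png

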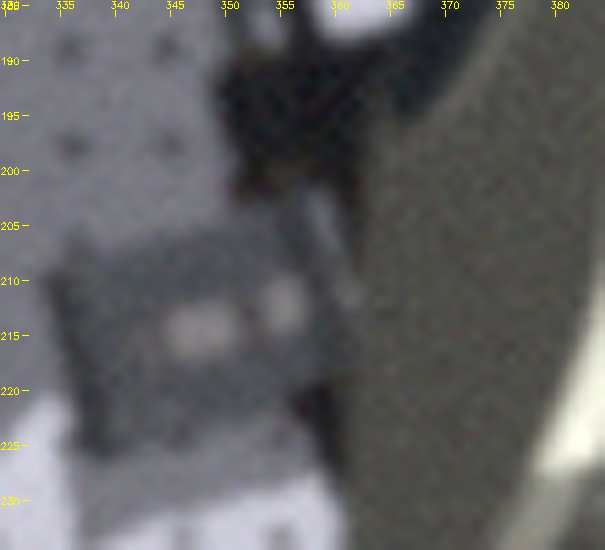

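```bash
python3 - <<'E'
from h import *
np.set_printoptions(precision=1,suppress=True)
c,s=np.cos(.251),np.sin(.251)
ex=np.array([c,s,0]);ey=np.array([-s,c,0]);T=np.array([543.4,-237.9,68.5])
for n in("scene","top"): print(n,proj(n,[T+ex*22-ey*10,T+ex*35.5-ey*10,T+ex*35.5+ey*10,T-ex*22-ey*10,T-ex*35.5-ey*10,T+ex*22+ey*10,T-ex*22+ey*10,T-ex*35.5+ey*10]).tolist())
E
```

```text
scene [[139.09495721146527, 241.89599802332617], [144.06098113264136, 244.8412401518114], [152.20047745076903, 238.66251132285396], [123.45355651766036, 232.62741373451988], [118.81410140866507, 229.88054941137275], [147.25587831913128, 235.81829503267014], [131.67370217234355, 226.86217234573928], [127.04941127324025, 224.20632196346213]]
top [[357.8785297649158, 202.79030334972794], [356.4237916075789, 197.86406840816952], [349.29239491662236, 199.78047749069407], [362.60925936435603, 218.93174335908822], [364.0564798486007, 223.90783706866495], [350.74120058385535, 204.72067356238443], [355.45509034273283, 220.90762083087924], [356.89792760655786, 225.89766783075174]]
```

Request:
move_arm([
  [-5,2,-4,0,0],
  [-5,2,-7,0,0],
  [-5,2,-7,0,0.35],
  [-5,2,-7,0,0.45],
])

```text
t: 3.55
ee_pos: [539.1, -236.3, 62.3]
orientation: [1.022, 1.318, -1.023]
ft_force: [-0.4, -0.1, -0.2]
width: 27.6
```

```bash
python3 - <<'E'
from h import *
from workcell import get_image
np.set_printoptions(precision=1,suppress=True)
o=st()
s=get_image("scene");t=get_image("top")
cv2.imwrite("pics/s3.png",s);cv2.imwrite("pics/t3.png",t)
crop(s,95,190,160,265,9,"pics/s3c.png");crop(t,330,185,385,235,11,"pics/t3c.png")
E
```

```text
t 3.55 pos [ 539.1 -236.3   62.3] yaw 0.251 tilt [-0. -0.] F [-0.4 -0.1 -0.2] M [-0.1  0.  -0. ] w 27.6 q [-0.4  0.6  1.8 -0.   0.8 -0.7]
```

View pics/s3c.png

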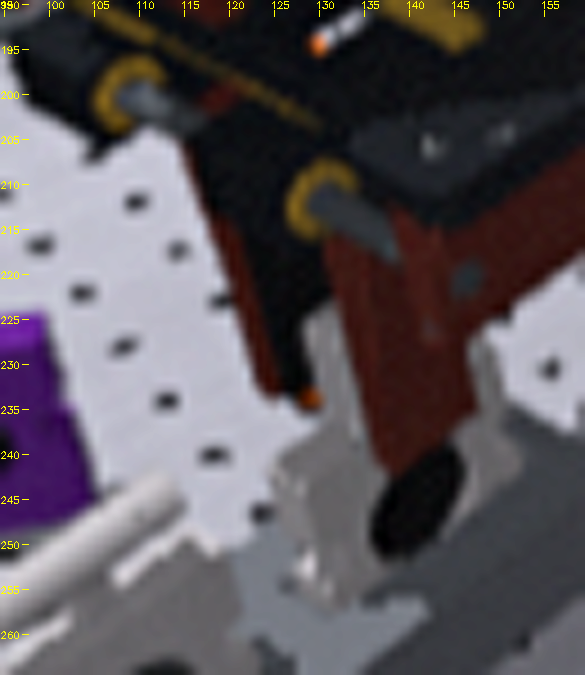

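View pics/t3c.png

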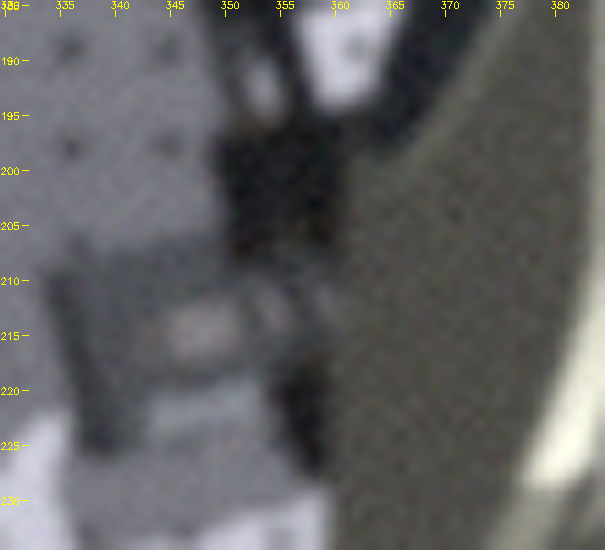

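Request:
move_arm([
  [0,0,-1,0,0.65],
  [0,0,-1,0,0.7],
  [0,0,-1,0,0.73],
  [0,0,-1,0,0.76],
])

```text
t: 4.15
ee_pos: [539.4, -236.2, 61.3]
orientation: [1.022, 1.317, -1.022]
ft_force: [1.5, 0.9, -0.7]
width: 11.8
```

```bash
python3 -c "
from h import *
st()"
```

```text
t 4.15 pos [ 539.4 -236.2   61.3] yaw 0.251 tilt [ 0. -0.] F [ 1.5  0.9 -0.7] M [ 0.075 -0.389  0.065] w 11.8 q [-0.43  0.59  1.8  -0.    0.75 -0.68]
```

Request:
move_arm([
  [0,0,0,0,1],
  [0,0,0,0,1],
  [0,0,0,0,1],
  [0,0,3,0,1],
  [0,0,3,0,1],
])

```text
t: 4.78
ee_pos: [539.5, -236.3, 64.6]
orientation: [1.022, 1.317, -1.022]
ft_force: [2.6, -0.7, -1.1]
width: 11.7
```

```bash
python3 -c "
from h import *
st()"
```

```text
t 4.78 pos [ 539.5 -236.3   64.6] yaw 0.251 tilt [ 0.    -0.001] F [ 2.6 -0.7 -1.1] M [-0.015 -0.152  0.025] w 11.7 q [-0.43  0.59  1.8  -0.    0.75 -0.68]
```

Request:
move_arm([
  [0,0,10,0,1],
  [0,0,20,0,1],
  [0,0,35,0,1],
  [0,0,60,0,1],
  [0,0,116,0,1],
  [0,0,116,0,1],
  [0,0,116,0,1],
])

```text
t: 5.65
ee_pos: [539.0, -236.2, 181.0]
orientation: [1.022, 1.317, -1.022]
ft_force: [-0.1, 0.6, -1.7]
width: 12.0
```

```bash
python3 - <<'E'
from h import *
from workcell import get_image
o=st()
s=get_image("scene");t=get_image("top")
cv2.imwrite("pics/s4.png",s);cv2.imwrite("pics/t4.png",t)
E
```

```text
t 5.65 pos [ 539.  -236.2  181. ] yaw 0.251 tilt [ 0.    -0.001] F [-0.1  0.6 -1.7] M [-0.073  0.053  0.007] w 12.0 q [-0.43  0.42  1.74 -0.    0.98 -0.68]
```

View pics/s4.png

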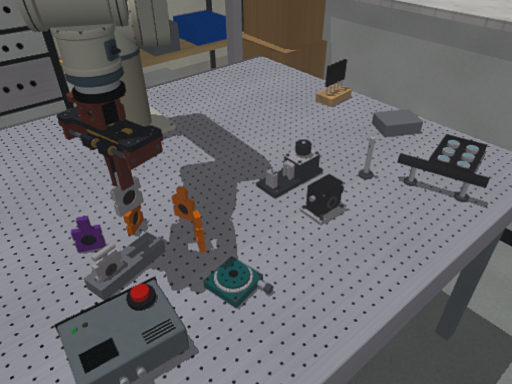

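Request:
move_arm([
  [-4,382,0,-0.243,1],
  [-4,382,0,-0.243,1],
  [-4,382,0,-0.243,1],
  [-4,382,0,-0.243,1],
  [-4,382,0,-0.243,1],
  [-4,382,0,-0.243,1],
  [-4,382,0,-0.243,1],
  [-4,382,0,-0.243,1],
  [-4,382,-45,-0.243,1],
  [-4,382,-45,-0.243,1],
  [-4,382,-45,-0.243,1],
])

```text
t: 7.12
ee_pos: [534.8, 144.9, 135.1]
orientation: [1.204, 1.214, -1.206]
ft_force: [0.0, -0.2, -2.4]
width: 11.9
```

```bash
python3 - <<'E'
from h import *
from workcell import get_image
o=st()
s=get_image("scene");t=get_image("top")
cv2.imwrite("pics/s5.png",s);cv2.imwrite("pics/t5.png",t)
crop(s,245,110,325,195,8,"pics/s5c.png");crop(t,165,180,240,240,10,"pics/t5c.png")
E
```

```text
t 7.12 pos [534.8 144.9 135.1] yaw 0.006 tilt [-0.002  0.001] F [ 0.  -0.2 -2.4] M [-0.033  0.023  0.005] w 11.9 q [0.24 0.44 1.85 0.   0.86 0.24]
```

View pics/s5c.png

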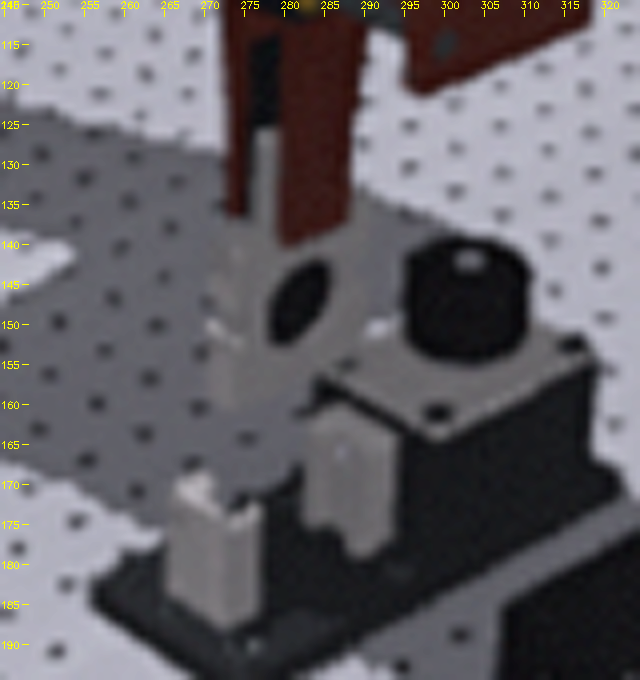

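View pics/t5c.png

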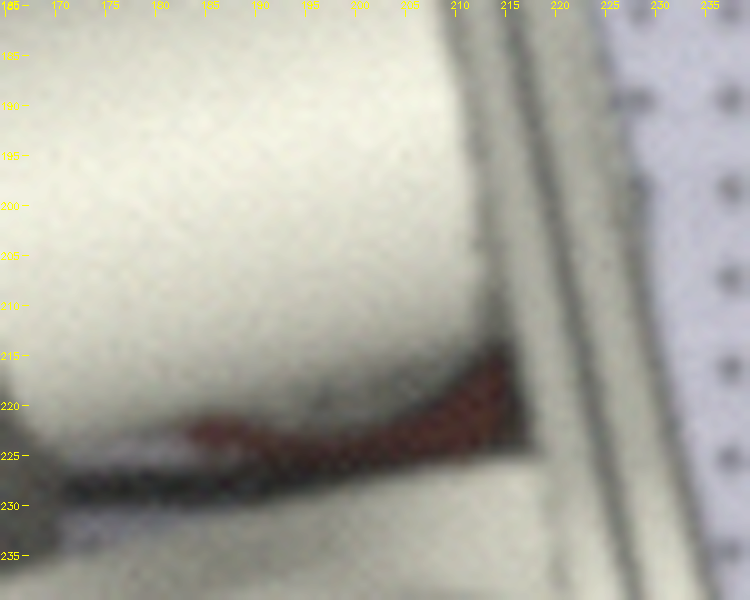

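```bash
python3 - <<'E'
from h import *
np.set_printoptions(precision=1,suppress=True)
print("knob disc z92",onz("scene",[(303.2,143.2)],92))
# bottom of knob: lower outline 154.7 center => bottom ellipse
print("knob bottom z67",onz("scene",[(302.8,150.2)],67))
print("base outline scene z10", onz("scene",[(256,183),(268,194)],10))
for O in((536,146.5),(532.5,148)):
  P=[]
  for (x,y,z) in [(-16,-36,52),(16,-36,52),(16,-22,52),(-16,22,52),(16,22,52),(16,36,52),(-16,-36,12),(16,-36,12),(16,-22,12),(16,22,12),(-28,38,58),(28,38,58),(28,114,58),(-35,-50,12),(35,-50,12)]: P.append((O[0]+x-.008*y,O[1]+y+.008*x,z))
  for p,q in zip(P,proj("scene",P)): print(np.array(p),q)
C=[(534.8+a*6,144.9+b*27,z) for z in(81.8,135.8) for a,b in((1,-1),(-1,-1),(1,1))]
print("cell",proj("scene",C))
E
```

```text
knob disc z92 [[537.9 220.4  92. ]]
knob bottom z67 [[532.6 226.6  67. ]]
base outline scene z10 [[503.4  96.2  10. ]
 [556.6  89.   10. ]]
[520.3 110.4  52. ] [264.9 169.8]
[552.3 110.6  52. ] [273.8 175.5]
[552.2 124.6  52. ] [278.2 173.3]
[519.8 168.4  52. ] [282.3 161.3]
[551.8 168.6  52. ] [291.3 166.6]
[551.7 182.6  52. ] [295.4 164.5]
[520.3 110.4  12. ] [264.8 183.2]
[552.3 110.6  12. ] [273.5 189. ]
[552.2 124.6  12. ] [277.7 186.8]
[551.8 168.6  12. ] [290.6 179.9]
[507.7 184.3  58. ] [283.7 155. ]
[563.7 184.7  58. ] [299.6 164.2]
[563.1 260.7  58. ] [320.7 153.4]
[501.4  96.2  12. ] [255.5 182. ]
[571.4  96.8  12. ] [274.6 194.9]
[516.8 111.9  52. ] [264.4 169. ]
[548.8 112.1  52. ] [273.3 174.6]
[548.7 126.1  52. ] [277.6 172.4]
[516.3 169.9  52. ] [281.8 160.5]
[548.3 170.1  52. ] [290.8 165.8]
[548.2 184.1  52. ] [294.8 163.7]
[516.8 111.9  12. ] [264.3 182.3]
[548.8 112.1  12. ] [273.  188.1]
[548.7 126.1  12. ] [277.2 185.9]
[548.3 170.1  12. ] [290.  179.1]
[504.2 185.8  58. ] [283.2 154.3]
[560.2 186.2  58. ] [299.  163.4]
[559.6 262.2  58. ] [320.  152.7]
[497.9  97.7  12. ] [255.1 181.1]
[567.9  98.3  12. ] [274. 194.]
cell [[273.1 161.8]
 [269.7 159.7]
 [289.7 153.9]
 [273.6 141.8]
 [270.1 139.8]
 [290.7 134.2]]
```

Request:
move_arm([
  [1.2,1.6,-15,0,1],
  [1.2,1.6,-27,0,1],
  [1.2,1.6,-27,0,1],
  [1.2,1.6,-27,0,1],
])

```text
t: 7.72
ee_pos: [536.5, 147.2, 108.7]
orientation: [1.205, 1.214, -1.204]
ft_force: [-0.5, -0.4, -0.9]
width: 11.9
```

```bash
python3 - <<'E'
from h import *
from workcell import get_image
o=st()
s=get_image("scene")
cv2.imwrite("pics/s6.png",s)
crop(s,250,120,320,195,9,"pics/s6c.png")
E
```

```text
t 7.72 pos [536.5 147.2 108.7] yaw 0.007 tilt [-0.     0.001] F [-0.5 -0.4 -0.9] M [-0.1    0.05  -0.022] w 11.9 q [0.25 0.48 1.86 0.   0.8  0.24]
```

View pics/s6c.png

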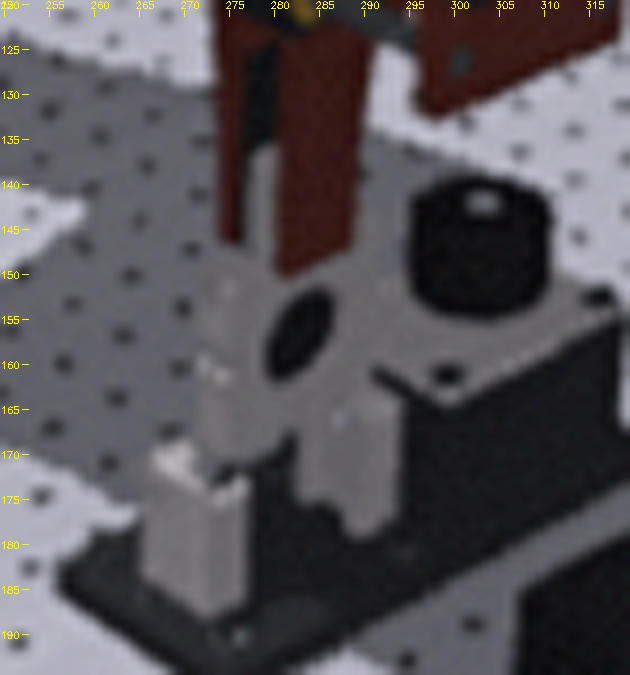

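Request:
move_arm([
  [0,0,-3,0,1],
  [0,0,-6,0,1],
  [0,0,-9,0,1],
  [0,0,-9,0,1],
])

```text
t: 8.28
ee_pos: [537.5, 146.6, 100.7]
orientation: [1.205, 1.212, -1.202]
ft_force: [-0.3, -4.5, 6.2]
width: 12.1
```

```bash
python3 -c "
from h import *
st()"
```

```text
t 8.28 pos [537.5 146.6 100.7] yaw 0.008 tilt [0.002 0.   ] F [-0.3 -4.5  6.2] M [-1.042  0.024 -0.037] w 12.1 q [ 0.24  0.5   1.86 -0.    0.78  0.24]
```

Request:
move_arm([
  [-0.5,-2,0,0,1],
  [-0.5,-2,-1,0,1],
  [-0.5,-2,-3,0,1],
  [-0.5,-2,-3,0,1],
])

```text
t: 8.78
ee_pos: [536.7, 144.6, 97.2]
orientation: [1.204, 1.212, -1.203]
ft_force: [-0.2, 0.1, -2.0]
width: 12.0
```

```bash
python3 -c "
from h import *
st()"
```

```text
t 8.78 pos [536.7 144.6  97.2] yaw 0.008 tilt [0.001 0.   ] F [-0.2  0.1 -2. ] M [-0.119  0.193  0.043] w 12.0 q [ 0.24  0.5   1.86 -0.    0.78  0.23]
```

Request:
move_arm([
  [0,0,-3,0,1],
  [0,0,-6,0,1],
  [0,0,-9,0,1],
  [0,0,-12,0,1],
  [0,0,-12,0,1],
])

```text
t: 9.4
ee_pos: [536.6, 144.6, 85.0]
orientation: [1.204, 1.212, -1.203]
ft_force: [0.5, 0.3, -1.9]
width: 11.7
```

```bash
python3 -c "
from h import *
st()"
```

```text
t 9.40 pos [536.6 144.6  85. ] yaw 0.008 tilt [0.001 0.   ] F [ 0.5  0.3 -1.9] M [-0.077  0.029  0.031] w 11.7 q [ 0.24  0.52  1.87 -0.    0.75  0.23]
```

Sliding in freely: no side load, and the cell's weight is still on the tool.

Request:
move_arm([
  [0,0,-4,0,1],
  [0,0,-8,0,1],
  [0,0,-12,0,1],
  [0,0,-16,0,1],
  [0,0,-17.5,0,1],
  [0,0,-17.5,0,1],
])

```text
t: 10.15
ee_pos: [536.7, 144.6, 67.3]
orientation: [1.204, 1.212, -1.203]
ft_force: [0.1, -0.6, -1.4]
width: 11.5
```

```bash
python3 -c "
from h import *
st()"
```

```text
t 10.15 pos [536.7 144.6  67.3] yaw 0.008 tilt [0.001 0.   ] F [ 0.1 -0.6 -1.4] M [-0.124  0.151  0.021] w 11.5 q [ 0.24  0.55  1.87 -0.    0.72  0.23]
```

Request:
move_arm([
  [0,0,-1,0,1],
  [0,0,-1.5,0,1],
  [0,0,-2,0,1],
  [0,0,-2.5,0,1],
  [0,0,-2.5,0,1],
])

```text
t: 10.78
ee_pos: [536.7, 144.6, 65.3]
orientation: [1.204, 1.212, -1.203]
ft_force: [-1.6, -0.1, 6.2]
width: 11.8
```

```bash
python3 -c "
from h import *
st()"
```

```text
t 10.78 pos [536.7 144.6  65.3] yaw 0.008 tilt [0.001 0.   ] F [-1.6 -0.1  6.2] M [-0.115  0.588  0.059] w 11.8 q [ 0.24  0.55  1.87 -0.    0.72  0.23]
```

Request:
move_arm([
  [0,0,0.5,0,0.5],
  [0,0,0.5,0,0.4],
  [0,0,0.5,0,0.3],
  [0,0,0.5,0,0.3],
  [0,0,30,0,0.3],
  [0,0,80,0,0],
  [0,0,110,0,0],
  [0,-80,110,0,0],
  [0,-160,110,0,0],
  [0,-160,110,0,0],
  [0,-160,110,0,0],
])

```text
t: 12.15
ee_pos: [536.6, -17.3, 175.3]
orientation: [1.207, 1.211, -1.205]
ft_force: [-0.1, 0.2, 0.5]
width: 43.7
```

```bash
python3 - <<'E'
from h import *
from workcell import get_image
o=st()
s=get_image("scene");t=get_image("top")
cv2.imwrite("pics/s7.png",s);cv2.imwrite("pics/t7.png",t)
crop(s,250,120,325,195,9,"pics/s7c.png");crop(t,165,195,240,240,10,"pics/t7c.png")
E
```

```text
t 12.15 pos [536.6 -17.3 175.3] yaw 0.004 tilt [0.001 0.   ] F [-0.1  0.2  0.5] M [-0.145  0.065  0.024] w 43.7 q [-0.05  0.36  1.86  0.    0.92 -0.06]
```

View pics/s7c.png

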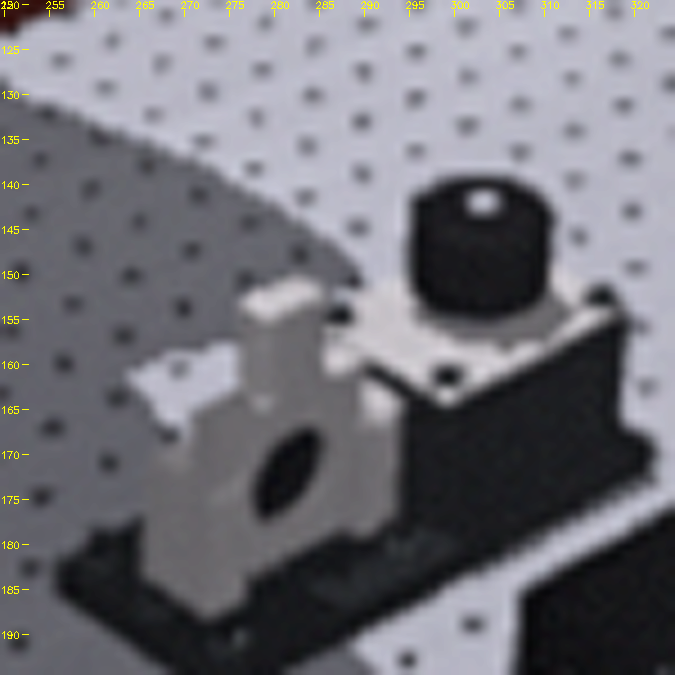

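View pics/t7c.png

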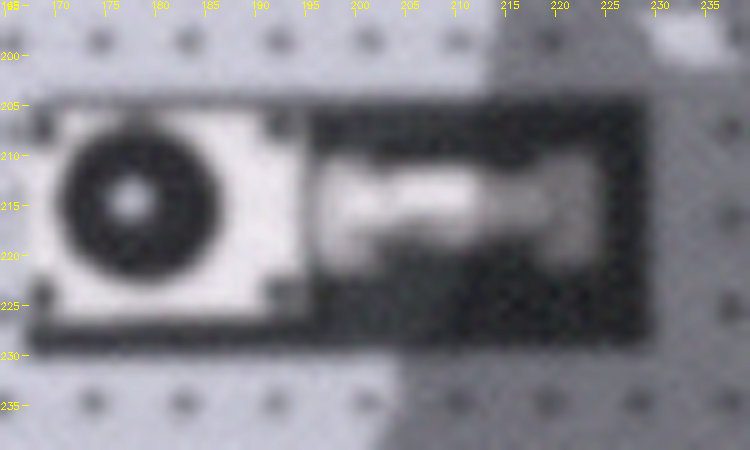

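```bash
python3 - <<'E'
from h import *
np.set_printoptions(precision=1,suppress=True)
a=onz("top",[(177.9,214.5)],92);b=onz("top",[(208,213.5)],94);print(a,b,a-b)
t=cv2.imread("pics/t7.png").mean(2); print(t[213,198:230].astype(int));print(t[204:224,207].astype(int)); print(t[214,166:192].astype(int))
# scene: tab top corners & knob dot
c=onz("scene",[(276,152.7),(277.8,154.8),(286,151.8),(282,150)],94);print(c.mean(0)); d=onz("scene",[(303,142)],92);print(d,d-c.mean(0))
for n in("scene","top"):print(proj(n,[(536.7,145,94),(536.7,221,92)]))
E
```

```text
[[537.4 223.4  92. ]] [[539.3 147.   94. ]] [[-2.  76.4 -2. ]]
[139 143 147 141 138 133 140 148 154 154 156 154 152 146 128 104  96  92
  92  93  93  91  89  89  91  86  73  59  50  45  48  61]
[109  74  61  58  56  54  58  91 128 154 160 153 127 104  95  78  62  55
  56  58]
[132 142 153 148 117  77  55  50  56  73  97 122 125 108  79  53  48  50
  49  54  80 123 152 163 164 165]
[535.1 146.3  94. ]
[[533.4 224.2  92. ]] [[-1.7 78.  -2. ]]
[[280.5 152.8]
 [303.  142.9]]
[[208.8 214.5]
 [178.9 214.8]]
```

Request:
move_arm([
  [-1,238.5,0,0.8,-0.5],
  [-1,238.5,0,0.8,-0.5],
  [-1,238.5,0,0.8,-0.5],
  [-1,238.5,0,0.8,-0.5],
  [-1,238.5,0,0.8,-0.5],
  [-1,238.5,0,0.8,-0.5],
  [-1,238.5,-40,0.8,-0.5],
  [-1,238.5,-60,0.8,-0.5],
  [-1,238.5,-60,0.8,-0.5],
])

```text
t: 13.38
ee_pos: [534.3, 222.9, 113.8]
orientation: [0.597, 1.49, -0.6]
ft_force: [-0.0, -0.5, -0.4]
width: 65.7
```

```bash
python3 - <<'E'
from h import *
from workcell import get_image
o=st()
s=get_image("scene")
cv2.imwrite("pics/s8.png",s)
crop(s,260,90,345,185,7,"pics/s8c.png")
E
```

```text
t 13.38 pos [534.3 222.9 113.8] yaw 0.806 tilt [-0.003 -0.   ] F [-0.  -0.5 -0.4] M [-0.011  0.053 -0.001] w 65.7 q [ 0.37  0.5   1.8   0.    0.84 -0.43]
```

View pics/s8c.png

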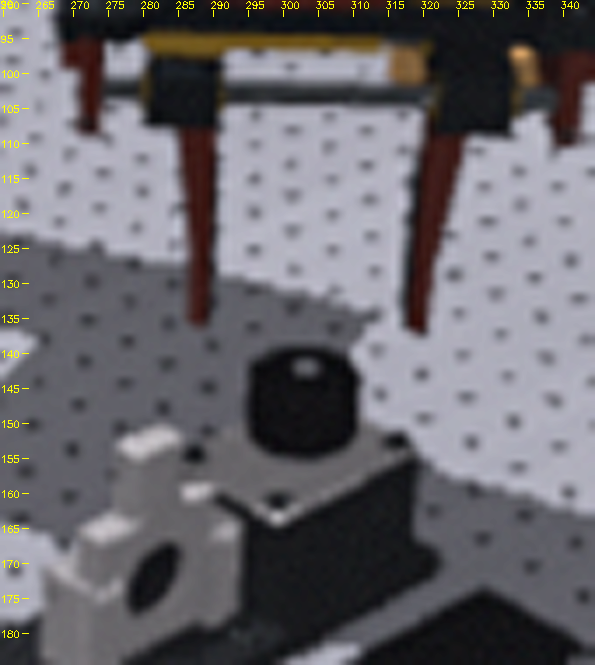

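Request:
move_arm([
  [1.2,-1.5,-20,0,-0.5],
  [1.2,-1.5,-40,0,-0.5],
  [1.2,-1.5,-49,0,-0.5],
  [1.2,-1.5,-49,0,-0.5],
  [1.2,-1.5,-49,0,-0.2],
  [1.2,-1.5,-49,0,-0.1],
  [1.2,-1.5,-49,0,0],
])

```text
t: 14.3
ee_pos: [536.7, 221.9, 66.5]
orientation: [0.599, 1.487, -0.598]
ft_force: [-0.3, -0.1, -0.1]
width: 44.6
```

```bash
python3 -c "
from h import *
st()"
```

```text
t 14.30 pos [536.7 221.9  66.5] yaw 0.806 tilt [-0.     0.001] F [-0.3 -0.1 -0.1] M [-0.033 -0.006  0.025] w 44.6 q [ 0.37  0.58  1.82  0.    0.75 -0.44]
```

Gap is now 44.6 mm against the 40 mm knob, with no contact. I'll ease the jaws onto it.

Request:
move_arm([
  [0,0,-1,0,0.04],
  [0,0,-1,0,0.07],
  [0,0,-1,0,0.1],
  [0,0,-1,0,0.1],
])

```text
t: 14.8
ee_pos: [537.0, 222.1, 65.5]
orientation: [0.599, 1.487, -0.597]
ft_force: [1.5, 1.3, -0.6]
width: 39.7
```

```bash
python3 -c "
from h import *
st()"
```

```text
t 14.80 pos [537.  222.1  65.5] yaw 0.806 tilt [0.    0.001] F [ 1.5  1.3 -0.6] M [ 0.231 -0.137 -0.006] w 39.7 q [ 0.37  0.58  1.82  0.    0.75 -0.44]
```

Request:
move_arm([
  [0,0,0,0,1],
  [0,0,0,0,1],
  [0,0,0,0,1],
])

```text
t: 15.18
ee_pos: [537.1, 222.1, 65.5]
orientation: [0.599, 1.487, -0.597]
ft_force: [1.0, 2.1, -1.2]
width: 39.2
```

```bash
python3 -c "
from h import *
st()"
```

```text
t 15.18 pos [537.1 222.1  65.5] yaw 0.806 tilt [0.    0.001] F [ 1.   2.1 -1.2] M [ 0.144 -0.12   0.045] w 39.2 q [ 0.37  0.58  1.82  0.    0.75 -0.44]
```

Request:
move_arm([
  [0,0,0,-0.06,1],
  [0,0,0,-0.12,1],
  [0,0,0,-0.18,1],
  [0,0,0,-0.24,1],
])

```text
t: 15.68
ee_pos: [536.5, 221.7, 65.5]
orientation: [0.784, 1.425, -0.785]
ft_force: [-1.1, -1.8, 2.3]
width: 39.5
```

```bash
python3 -c "
from h import *
st()"
```

```text
t 15.68 pos [536.5 221.7  65.5] yaw 0.564 tilt [-0.001  0.   ] F [-1.1 -1.8  2.3] M [-0.169  0.241  0.117] w 39.5 q [ 0.37  0.58  1.82  0.    0.75 -0.19]
```

Request:
move_arm([
  [0,0,0,-0.06,1],
  [0,0,0,-0.12,1],
  [0,0,0,-0.18,1],
])

```text
t: 16.05
ee_pos: [535.9, 221.4, 65.5]
orientation: [0.922, 1.368, -0.924]
ft_force: [-1.5, 0.2, 2.5]
width: 39.2
```

```bash
python3 -c "
from h import *
st()"
```

```text
t 16.05 pos [535.9 221.4  65.5] yaw 0.383 tilt [-0.002 -0.   ] F [-1.5  0.2  2.5] M [0.    0.231 0.167] w 39.2 q [ 0.37  0.58  1.82  0.    0.75 -0.01]
```

Request:
move_arm([
  [0,0,0,-0.03,1],
  [0,0,0,-0.06,1],
])

```text
t: 16.3
ee_pos: [535.8, 221.3, 65.5]
orientation: [0.968, 1.346, -0.971]
ft_force: [-1.1, 0.1, 1.8]
width: 39.6
```

```bash
python3 -c "
from h import *
st()"
```

```text
t 16.30 pos [535.8 221.3  65.5] yaw 0.322 tilt [-0.002 -0.   ] F [-1.1  0.1  1.8] M [0.067 0.091 0.163] w 39.6 q [0.37 0.58 1.82 0.   0.75 0.05]
```

Request:
move_arm([
  [0,0,0,-0.03,1],
  [0,0,0,-0.06,1],
])

```text
t: 16.55
ee_pos: [535.5, 221.2, 65.5]
orientation: [1.014, 1.323, -1.017]
ft_force: [-0.7, 1.1, 2.7]
width: 39.3
```

```bash
python3 -c "
from h import *
st()"
```

```text
t 16.55 pos [535.5 221.2  65.5] yaw 0.260 tilt [-0.003 -0.   ] F [-0.7  1.1  2.7] M [0.04  0.169 0.119] w 39.3 q [0.37 0.58 1.82 0.   0.75 0.11]
```

Request:
move_arm([
  [0,0,0,-0.03,1],
  [0,0,0,-0.06,1],
])

```text
t: 16.8
ee_pos: [535.4, 221.2, 65.5]
orientation: [1.061, 1.298, -1.064]
ft_force: [-2.5, -0.3, 3.0]
width: 39.9
```

```bash
python3 -c "
from h import *
st()"
```

```text
t 16.80 pos [535.4 221.2  65.5] yaw 0.198 tilt [-0.003 -0.   ] F [-2.5 -0.3  3. ] M [0.004 0.312 0.121] w 39.9 q [0.37 0.58 1.82 0.   0.75 0.17]
```

Request:
move_arm([
  [0,0,0,-0.03,1],
  [0,0,0,-0.06,1],
])

```text
t: 17.05
ee_pos: [535.2, 221.2, 65.5]
orientation: [1.107, 1.273, -1.111]
ft_force: [-1.5, 0.5, 3.0]
width: 38.9
```

```bash
python3 -c "
from h import *
st()"
```

```text
t 17.05 pos [535.2 221.2  65.5] yaw 0.136 tilt [-0.003 -0.   ] F [-1.5  0.5  3. ] M [0.062 0.39  0.142] w 38.9 q [0.37 0.58 1.82 0.   0.75 0.23]
```

Request:
move_arm([
  [0,0,0,-0.03,1],
  [0,0,0,-0.06,1],
])

```text
t: 17.3
ee_pos: [535.0, 221.1, 65.5]
orientation: [1.153, 1.246, -1.157]
ft_force: [-3.7, 1.0, 3.6]
width: 39.2
```

```bash
python3 -c "
from h import *
st()"
```

```text
t 17.30 pos [535.  221.1  65.5] yaw 0.074 tilt [-0.004 -0.   ] F [-3.7  1.   3.6] M [0.036 0.442 0.264] w 39.2 q [0.37 0.58 1.82 0.   0.75 0.3 ]
```

Request:
move_arm([
  [0,0,0,-0.03,1],
])

```text
t: 17.42
ee_pos: [534.9, 221.1, 65.5]
orientation: [1.176, 1.232, -1.181]
ft_force: [-2.5, -0.2, 2.6]
width: 39.2
```

```bash
python3 -c "
from h import *
st()"
```

```text
t 17.43 pos [534.9 221.1  65.5] yaw 0.042 tilt [-0.004 -0.   ] F [-2.5 -0.2  2.6] M [0.029 0.375 0.165] w 39.2 q [0.37 0.58 1.82 0.   0.75 0.33]
```

Request:
move_arm([
  [0.5,0,0,-0.03,1],
])

```text
t: 17.55
ee_pos: [534.8, 221.1, 65.5]
orientation: [1.2, 1.217, -1.206]
ft_force: [-5.4, 1.1, 6.0]
width: 39.0
```

```bash
python3 -c "
from h import *
st()"
```

```text
t 17.55 pos [534.8 221.1  65.5] yaw 0.010 tilt [-0.005 -0.   ] F [-5.4  1.1  6. ] M [0.187 0.907 0.238] w 39.0 q [0.37 0.58 1.82 0.   0.75 0.36]
```

Request:
move_arm([
  [-0.5,0,0,-0.03,1],
])

```text
t: 17.68
ee_pos: [534.6, 221.2, 65.5]
orientation: [1.223, 1.202, -1.229]
ft_force: [-1.0, 0.7, 0.9]
width: 39.2
```

```bash
python3 -c "
from h import *
st()"
```

```text
t 17.68 pos [534.6 221.2  65.5] yaw -0.022 tilt [-0.004  0.   ] F [-1.   0.7  0.9] M [-0.083 -0.034  0.208] w 39.2 q [0.37 0.58 1.82 0.   0.75 0.39]
```

Request:
move_arm([
  [0,0,0,-0.03,1],
])

```text
t: 17.8
ee_pos: [534.6, 221.1, 65.5]
orientation: [1.247, 1.186, -1.252]
ft_force: [-3.1, 1.2, 3.7]
width: 39.1
```

```bash
python3 -c "
from h import *
st()"
```

```text
t 17.80 pos [534.6 221.1  65.5] yaw -0.054 tilt [-0.004  0.   ] F [-3.1  1.2  3.7] M [0.066 0.569 0.196] w 39.1 q [0.37 0.58 1.82 0.   0.75 0.42]
```

Request:
move_arm([
  [0,0,0,-0.04,1],
])

```text
t: 17.92
ee_pos: [534.5, 221.1, 65.5]
orientation: [1.278, 1.165, -1.284]
ft_force: [-3.0, 0.4, 3.7]
width: 39.3
```

```bash
python3 -c "
from h import *
st()"
```

```text
t 17.93 pos [534.5 221.1  65.5] yaw -0.097 tilt [-0.005  0.   ] F [-3.   0.4  3.7] M [0.087 0.508 0.107] w 39.3 q [0.37 0.58 1.82 0.   0.75 0.47]
```

Request:
move_arm([
  [0,0,0,-0.03,1],
])

```text
t: 18.05
ee_pos: [534.3, 221.1, 65.5]
orientation: [1.301, 1.149, -1.307]
ft_force: [-3.5, 0.5, 4.2]
width: 39.6
```

```bash
python3 -c "
from h import *
st()"
```

```text
t 18.05 pos [534.3 221.1  65.5] yaw -0.129 tilt [-0.005  0.   ] F [-3.5  0.5  4.2] M [0.082 0.445 0.191] w 39.6 q [0.37 0.58 1.82 0.   0.75 0.5 ]
```

Request:
move_arm([
  [-0.2,0,0,-0.03,1],
])

```text
t: 18.18
ee_pos: [534.2, 221.1, 65.5]
orientation: [1.325, 1.132, -1.33]
ft_force: [-1.3, 0.4, 2.4]
width: 39.5
```

```bash
python3 -c "
from h import *
st()"
```

```text
t 18.18 pos [534.2 221.1  65.5] yaw -0.161 tilt [-0.005  0.001] F [-1.3  0.4  2.4] M [0.021 0.279 0.116] w 39.5 q [0.37 0.58 1.82 0.   0.75 0.53]
```

Request:
move_arm([
  [-0.1,0,0,-0.03,1],
])

```text
t: 18.3
ee_pos: [534.1, 221.2, 65.5]
orientation: [1.348, 1.115, -1.354]
ft_force: [-2.4, 1.0, 2.8]
width: 39.2
```

```bash
python3 -c "
from h import *
st()"
```

```text
t 18.30 pos [534.1 221.2  65.5] yaw -0.193 tilt [-0.005  0.001] F [-2.4  1.   2.8] M [0.108 0.357 0.015] w 39.2 q [0.37 0.58 1.82 0.   0.75 0.56]
```

Request:
move_arm([
  [-0.1,0,0,-0.03,1],
])

```text
t: 18.42
ee_pos: [534.0, 221.2, 65.5]
orientation: [1.372, 1.098, -1.377]
ft_force: [-2.7, 0.8, 3.1]
width: 39.1
```

```bash
python3 -c "
from h import *
st()"
```

```text
t 18.43 pos [534.  221.2  65.5] yaw -0.226 tilt [-0.005  0.001] F [-2.7  0.8  3.1] M [0.03  0.388 0.036] w 39.1 q [0.37 0.58 1.82 0.   0.75 0.59]
```

Request:
move_arm([
  [-0.1,0,0,-0.03,1],
])

```text
t: 18.55
ee_pos: [533.9, 221.2, 65.5]
orientation: [1.395, 1.08, -1.4]
ft_force: [-3.3, 1.9, 4.0]
width: 39.1
```

```bash
python3 -c "
from h import *
st()"
```

```text
t 18.55 pos [533.9 221.2  65.5] yaw -0.258 tilt [-0.005  0.001] F [-3.3  1.9  4. ] M [-0.024  0.368  0.118] w 39.1 q [0.37 0.58 1.82 0.   0.75 0.63]
```

```bash
cat >> h.py <<'E'
def avg(n=5):
    from workcell import ctrl,get_image
    m=[ctrl.get_obs()["moment"][2]]
    for _ in range(n): get_image("scene"); m.append(ctrl.get_obs()["moment"][2])
    print("Mz",np.round(m,3),"mean %.3f"%np.mean(m))
E
python3 -c "
from h import *
avg(8);st()"
```

```text
Mz [ 0.118 -0.062 -0.165 -0.143 -0.076 -0.171 -0.123 -0.188 -0.171] mean -0.109
t 18.95 pos [534.  221.2  65.5] yaw -0.256 tilt [-0.005  0.001] F [-3.1  0.8  2.6] M [ 0.015  0.293 -0.171] w 39.3 q [0.37 0.58 1.82 0.   0.75 0.62]
```

Request:
move_arm([
  [0,0,0,-0.04,1],
])

```text
t: 19.08
ee_pos: [533.8, 221.2, 65.5]
orientation: [1.422, 1.059, -1.427]
ft_force: [-4.2, 1.3, 4.3]
width: 39.2
```

```bash
python3 -c "
from h import *
avg(4);st()"
```

```text
Mz [ 0.056 -0.058 -0.196 -0.155 -0.145] mean -0.100
t 19.27 pos [533.8 221.2  65.5] yaw -0.295 tilt [-0.005  0.002] F [-3.3  0.6  4. ] M [ 0.107  0.43  -0.145] w 39.1 q [0.37 0.58 1.82 0.   0.75 0.66]
```

Request:
move_arm([
  [0,0,0,-0.03,1],
])

```text
t: 19.4
ee_pos: [533.7, 221.3, 65.5]
orientation: [1.443, 1.042, -1.449]
ft_force: [-3.4, 1.6, 3.9]
width: 39.4
```

```bash
python3 -c "
from h import *
avg(4);st()"
```

```text
Mz [-0.001 -0.018 -0.143 -0.17  -0.121] mean -0.091
t 19.60 pos [533.8 221.3  65.5] yaw -0.325 tilt [-0.005  0.002] F [-3.1  1.9  4. ] M [ 0.124  0.533 -0.121] w 39.6 q [0.37 0.58 1.82 0.   0.75 0.69]
```

Request:
move_arm([
  [0,0,0,-0.025,1],
])

```text
t: 19.73
ee_pos: [533.7, 221.3, 65.5]
orientation: [1.461, 1.027, -1.466]
ft_force: [-3.3, 1.6, 4.7]
width: 39.2
```

```bash
python3 -c "
from h import *
avg(4);st()"
```

```text
Mz [ 0.055 -0.002 -0.082 -0.149 -0.113] mean -0.059
t 19.93 pos [533.7 221.3  65.5] yaw -0.350 tilt [-0.005  0.002] F [-4.6  1.9  4.1] M [ 0.213  0.611 -0.113] w 39.2 q [0.37 0.58 1.82 0.01 0.75 0.72]
```

Request:
move_arm([
  [-0.2,0,0,-0.02,1],
])

```text
t: 20.05
ee_pos: [533.6, 221.3, 65.5]
orientation: [1.475, 1.015, -1.48]
ft_force: [-4.1, 1.5, 3.4]
width: 39.4
```

```bash
python3 -c "
from h import *
avg(4);st()"
```

```text
Mz [-0.015 -0.004 -0.046 -0.063 -0.098] mean -0.045
t 20.25 pos [533.6 221.3  65.5] yaw -0.370 tilt [-0.005  0.002] F [-3.   2.3  3.1] M [ 0.151  0.502 -0.098] w 39.2 q [0.37 0.58 1.82 0.01 0.75 0.74]
```

Request:
move_arm([
  [-0.2,0,0,-0.02,1],
])

```text
t: 20.38
ee_pos: [533.5, 221.3, 65.5]
orientation: [1.49, 1.003, -1.494]
ft_force: [-3.2, 1.7, 2.0]
width: 39.3
```

```bash
python3 -c "
from h import *
avg(4);st()"
```

```text
Mz [ 0.034 -0.028 -0.113 -0.031 -0.102] mean -0.048
t 20.57 pos [533.5 221.3  65.5] yaw -0.390 tilt [-0.004  0.002] F [-3.3  1.4  3. ] M [ 0.163  0.259 -0.102] w 39.4 q [0.37 0.58 1.82 0.01 0.75 0.76]
```

Request:
move_arm([
  [-0.2,0,0,-0.02,1],
])

```text
t: 20.7
ee_pos: [533.5, 221.4, 65.5]
orientation: [1.504, 0.99, -1.508]
ft_force: [-3.0, 1.8, 2.4]
width: 39.6
```

```bash
python3 -c "
from h import *
avg(4);st()"
```

```text
Mz [ 0.028 -0.021 -0.044 -0.074 -0.079] mean -0.038
t 20.90 pos [533.5 221.4  65.5] yaw -0.410 tilt [-0.004  0.002] F [-1.9  2.5  2.8] M [ 0.163  0.232 -0.079] w 39.5 q [0.37 0.58 1.82 0.01 0.75 0.78]
```

Request:
move_arm([
  [-0.1,0,0,-0.012,1],
])

```text
t: 21.02
ee_pos: [533.5, 221.4, 65.5]
orientation: [1.513, 0.983, -1.516]
ft_force: [-2.1, 2.8, 2.2]
width: 39.3
```

```bash
python3 -c "
from h import *
avg(4);st()"
```

```text
Mz [0.072 0.038 0.014 0.052 0.019] mean 0.039
t 21.23 pos [533.4 221.4  65.5] yaw -0.422 tilt [-0.004  0.003] F [-1.9  1.8  0.8] M [0.162 0.285 0.019] w 39.6 q [0.37 0.58 1.82 0.01 0.75 0.79]
```

Request:
move_arm([
  [-0.1,0,0,-0.012,1],
])

```text
t: 21.35
ee_pos: [533.4, 221.4, 65.5]
orientation: [1.521, 0.976, -1.525]
ft_force: [-2.9, 1.2, 2.5]
width: 39.4
```

```bash
python3 -c "
from h import *
avg(4);st()"
```

```text
Mz [0.074 0.061 0.078 0.065 0.01 ] mean 0.058
t 21.55 pos [533.4 221.4  65.5] yaw -0.434 tilt [-0.004  0.003] F [-2.7  2.2  2.3] M [0.271 0.232 0.01 ] w 39.0 q [0.37 0.58 1.82 0.01 0.75 0.8 ]
```

Request:
move_arm([
  [0,0,0,0,0.05],
  [0,0,0,0,-0.2],
  [0,0,0,0,-0.4],
  [0,0,0,0,-0.5],
  [0,0,0,0,-0.5],
  [0,0,40,0,-0.5],
  [0,0,70,0,-0.5],
  [0,0,70,0,-0.5],
])

```text
t: 22.55
ee_pos: [535.0, 222.0, 137.8]
orientation: [1.525, 0.975, -1.52]
ft_force: [0.5, 0.7, 0.3]
width: 65.7
```

```bash
python3 -c "
from h import *
st()"
```

```text
t 22.55 pos [535.  222.  137.8] yaw -0.434 tilt [0.001 0.004] F [0.5 0.7 0.3] M [-0.026  0.102  0.019] w 65.7 q [0.37 0.47 1.79 0.01 0.88 0.8 ]
```

Request:
move_arm([
  [1.7,-77.4,0,0.44,0.2],
  [1.7,-77.4,0,0.44,0.2],
  [1.7,-77.4,0,0.44,0.2],
  [1.7,-77.4,0,0.44,0.2],
  [1.7,-77.4,-30,0.44,0.2],
  [1.7,-77.4,-60,0.44,0.2],
  [1.7,-77.4,-69,0.44,0.2],
  [1.7,-77.4,-69,0.44,0.2],
  [1.7,-77.4,-69,0.44,0.65],
  [1.7,-77.4,-69,0.44,0.7],
  [1.7,-77.4,-69,0.44,0.73],
  [1.7,-77.4,-69,0.44,0.75],
])

```text
t: 24.05
ee_pos: [536.9, 144.7, 69.4]
orientation: [1.208, 1.216, -1.203]
ft_force: [-1.1, -0.1, 5.5]
width: 11.7
```

```bash
python3 -c "
from h import *
st()"
```

```text
t 24.05 pos [536.9 144.7  69.4] yaw 0.006 tilt [-0.001  0.004] F [-1.1 -0.1  5.5] M [-0.018  0.34   0.066] w 11.7 q [0.24 0.55 1.87 0.01 0.72 0.23]
```

Request:
move_arm([
  [0,0,0,0,1],
  [0,0,0,0,1],
  [0,0,0,0,1],
])

```text
t: 24.42
ee_pos: [536.8, 144.7, 69.4]
orientation: [1.208, 1.216, -1.204]
ft_force: [-1.6, -1.1, 2.2]
width: 12.4
```

```bash
python3 -c "
from h import *
st()"
```

```text
t 24.43 pos [536.8 144.7  69.4] yaw 0.006 tilt [-0.001  0.004] F [-1.6 -1.1  2.2] M [-0.081  0.273  0.02 ] w 12.4 q [0.24 0.55 1.87 0.01 0.72 0.23]
```

Now a gentle tug test, in 1 mm steps.

Request:
move_arm([
  [0,0,0.5,0,1],
  [0,0,1,0,1],
  [0,0,1,0,1],
])

```text
t: 24.8
ee_pos: [536.8, 144.6, 70.3]
orientation: [1.208, 1.216, -1.204]
ft_force: [-0.1, -0.1, -1.0]
width: 11.8
```

```bash
python3 -c "
from h import *
st()"
```

```text
t 24.80 pos [536.8 144.6  70.3] yaw 0.006 tilt [-0.001  0.004] F [-0.1 -0.1 -1. ] M [-0.085  0.084 -0.025] w 11.8 q [0.24 0.54 1.87 0.01 0.73 0.23]
```

Request:
move_arm([
  [0,0,0.5,0,1],
  [0,0,0.8,0,1],
])

```text
t: 25.05
ee_pos: [536.7, 144.6, 71.0]
orientation: [1.208, 1.216, -1.204]
ft_force: [0.2, 0.1, -4.1]
width: 12.0
```

```bash
python3 -c "
from h import *
st()"
```

```text
t 25.05 pos [536.7 144.6  71. ] yaw 0.006 tilt [-0.001  0.004] F [ 0.2  0.1 -4.1] M [-0.108 -0.064  0.022] w 12.0 q [0.24 0.54 1.87 0.01 0.73 0.23]
```

Request:
move_arm([
  [0,0,0.4,0,1],
  [0,0,0.4,0,1],
])

```text
t: 25.3
ee_pos: [536.7, 144.6, 71.1]
orientation: [1.208, 1.216, -1.204]
ft_force: [1.5, 1.0, -7.6]
width: 11.9
```

```bash
python3 -c "
from h import *
st()"
```

```text
t 25.30 pos [536.7 144.6  71.1] yaw 0.006 tilt [-0.001  0.004] F [ 1.5  1.  -7.6] M [-0.06  -0.296 -0.028] w 11.9 q [0.24 0.54 1.87 0.01 0.73 0.23]
```

Request:
move_arm([
  [0,0,-0.8,0,1],
  [0,0,-1.6,0,1],
  [0,0,-2.2,0,1],
  [0,0,-2.2,0,1],
])

```text
t: 25.8
ee_pos: [536.8, 144.7, 69.4]
orientation: [1.208, 1.216, -1.204]
ft_force: [-1.4, -1.0, 4.1]
width: 11.8
```

```bash
python3 -c "
from h import *
st()"
```

```text
t 25.80 pos [536.8 144.7  69.4] yaw 0.006 tilt [-0.001  0.004] F [-1.4 -1.   4.1] M [-0.155  0.441  0.039] w 11.8 q [0.24 0.55 1.87 0.01 0.72 0.23]
```

Back on the floor at z = 69.4, with about 4 N of light contact. Release and back away.

Request:
move_arm([
  [0,0,0,0,0.6],
  [0,0,0,0,0.4],
  [0,0,0,0,0.3],
  [0,0,0,0,0.3],
  [0,0,30,0,0.3],
  [0,0,80,0,0.3],
  [0,0,110,0,0.3],
  [0,-80,110,0,0],
  [0,-160,110,0,0],
  [0,-160,110,0,0],
  [0,-160,110,0,0],
  [0,-160,110,0,0],
])

```text
t: 27.3
ee_pos: [536.7, -15.0, 179.3]
orientation: [1.208, 1.216, -1.204]
ft_force: [0.0, 0.3, 0.3]
width: 43.7
```

```bash
python3 - <<'E'
from h import *
from workcell import get_image
o=st()
s=get_image("scene");t=get_image("top")
cv2.imwrite("pics/s9.png",s);cv2.imwrite("pics/t9.png",t)
a=s[120:195,250:325];b=cv2.imread("pics/s7.png")[120:195,250:325]
k=lambda c:cv2.resize(np.clip((c.astype(float)-20)*1.6,0,255).astype(np.uint8),None,fx=5,fy=5,interpolation=cv2.INTER_CUBIC)
cv2.imwrite("pics/cmp9.png",np.hstack([k(b),k(a)]))
E
```

```text
t 27.30 pos [536.7 -15.  179.3] yaw 0.005 tilt [-0.001  0.005] F [0.  0.3 0.3] M [0.014 0.014 0.005] w 43.7 q [-0.05  0.35  1.86  0.01  0.93 -0.06]
```

View pics/cmp9.png

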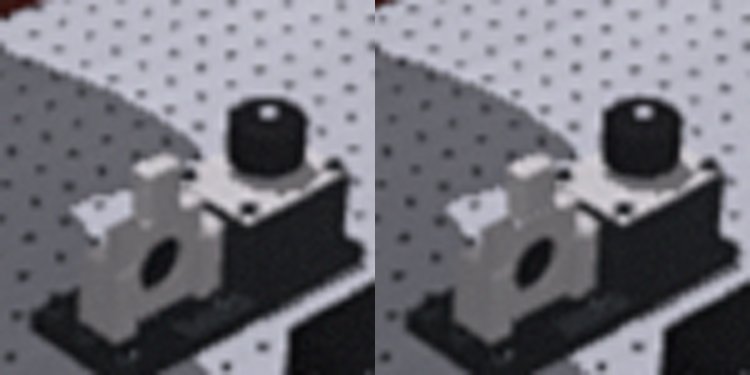

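View pics/s9.png

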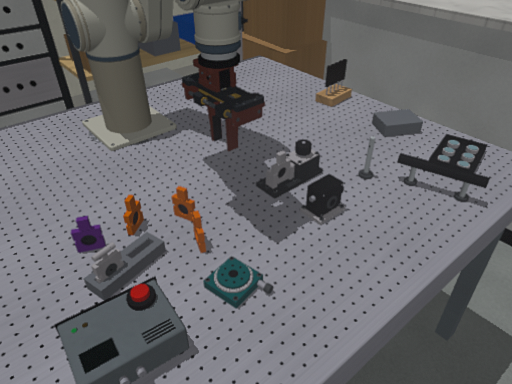

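The cell stands home at (280,170), identical to the first seating. The rack pocket is empty, and the pinhole cell, shutter, stage and post haven't moved. Handing in.

```bash
python3 -c "
from workcell import ctrl
print(ctrl.close_job())"
```

```text
the job is handed in; nothing more can be done
None
```

The smoked-glass filter cell is in the holder slot, fully home and locked by the latch bolt. I handed the job in at about 27 s with the arm clear and nothing in the gripper.

- **Seating:** The cell brushed the slot's lead-in at about 6 N, so I shifted it 2 mm sideways and it slid in freely. It touched the floor at TCP z 65.3 mm, the height I had worked out for fully home.
- **Latch:** I turned the knob about 1.24 rad clockwise. It stiffened to about 0.26 N m (0.4 N m is where the bolt would be at its limit), then the spring helped it round. I stopped two small steps after that help faded, with no hard stop felt, and let go.
- **Lock check:** I re-gripped the tab and pulled gently. The cell rose about 1.6 mm and was then blocked (7.6 N including its own weight), so the bolt is in the notch. I set it back down and released it. The last pictures show it standing as before, and the pinhole cell, shutter, stage and post look unmoved.

**Less certain:**
- The two cameras disagreed by up to about 5 mm before contact, so I relied on the scene camera and the contact forces.
- The torque readings were noisy (about 0.04 N m) and the bolt cannot be seen. That it dropped all the way is inferred from the torque; the pull test shows only that it holds the cell.

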